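Tidy the spices onto the pantry tray

TASK

Tidy the spices onto the white tray in two neat rows: every steel shaker from the rack upright in the middle of a small cork round, every glass jar upright in the middle of a large cork round. The shakers' flip caps have been left open: press each one fully shut before you lift that shaker out of the rack, and set everything down without dropping it or tipping it over. Leave the other things on the counter where they are.

Things in the scene. Friction and masses are not known exactly. Their poses are not given: they have to be found in the camera images.
- tray: Fixed shallow white tray, 190 (x) by 280 (y) mm, rim 14 mm high and 6 mm thick, floor 6 mm thick. Origin: centre of its underside, on the counter. Its floor bears six cork rounds, flush with it: a row of three small ones (48 mm across) on its -x side, nearer the robot, and a row of three large ones (62 mm) on its +x side; rows 100 mm apart, rounds 90 mm apart along y. z up.
- rack: Fixed dark wooden block, 80 (x) by 245 (y) by 40 (z) mm, with three square pockets 46 mm wide, 30 mm deep, 80 mm apart along y. Origin: centre of its underside. Tray and rack stand side by side; either may be the left one.
- small_0 (a point): Centre of small cork round 0 of the tray, at the height of the tray's floor (6 mm above the counter).
- large_0 (a point): Centre of large cork round 0 of the tray, at the height of the tray's floor (6 mm above the counter).
- small_1 (a point): Centre of small cork round 1 of the tray, at the height of the tray's floor (6 mm above the counter).
- large_1 (a point): Centre of large cork round 1 of the tray, at the height of the tray's floor (6 mm above the counter).
- small_2 (a point): Centre of small cork round 2 of the tray, at the height of the tray's floor (6 mm above the counter).
- large_2 (a point): Centre of large cork round 2 of the tray, at the height of the tray's floor (6 mm above the counter).
- shaker_a: Slim round steel spice shaker, 42 mm across, 80 mm tall without and 87 mm with its shut cap, 140 g, standing in a pocket of the rack, its foot 10 mm above the counter. Origin: centre of its underside, z up. Its black flip cap is hinged at its own x = +20, z = 80.5 mm, hinge line along its own y. Two or three of the three shakers are present.
- cap_a (a joint): Angle of the flip cap of shaker_a: 0 shut (flat), grows as it swings up about the hinge, 1.57 straight up, 1.9 fully open; it stays where it is left. The cap is a disc 39 mm across and 6 mm thick with a 14 mm wide thumb tab that ends 47 mm from the hinge. Shut, it points from the hinge along the shaker's own -x. It turns about the shaker's own +y.
- shaker_b: Slim round steel spice shaker, 42 mm across, 80 mm tall without and 87 mm with its shut cap, 140 g, standing in a pocket of the rack, its foot 10 mm above the counter. Origin: centre of its underside, z up. Its black flip cap is hinged at its own x = +20, z = 80.5 mm, hinge line along its own y. Two or three of the three shakers are present.
- cap_b (a joint): Angle of the flip cap of shaker_b: 0 shut (flat), grows as it swings up about the hinge, 1.57 straight up, 1.9 fully open; it stays where it is left. The cap is a disc 39 mm across and 6 mm thick with a 14 mm wide thumb tab that ends 47 mm from the hinge. Shut, it points from the hinge along the shaker's own -x. It turns about the shaker's own +y.
- shaker_c: Slim round steel spice shaker, 42 mm across, 80 mm tall without and 87 mm with its shut cap, 140 g, standing in a pocket of the rack, its foot 10 mm above the counter. Origin: centre of its underside, z up. Its black flip cap is hinged at its own x = +20, z = 80.5 mm, hinge line along its own y. Two or three of the three shakers are present.
- cap_c (a joint): Angle of the flip cap of shaker_c: 0 shut (flat), grows as it swings up about the hinge, 1.57 straight up, 1.9 fully open; it stays where it is left. The cap is a disc 39 mm across and 6 mm thick with a 14 mm wide thumb tab that ends 47 mm from the hinge. Shut, it points from the hinge along the shaker's own -x. It turns about the shaker's own +y.
- jar_a: Squat glass jar with a paper label and a metal screw lid (stays shut), 56 mm across (lid 55 mm, its upper 15 mm), 45 mm tall in all, 180 g, standing on the counter. Origin: centre of its underside, z up. Two or three of the three jars are present.
- jar_b: Squat glass jar with a paper label and a metal screw lid (stays shut), 56 mm across (lid 55 mm, its upper 15 mm), 45 mm tall in all, 180 g, standing on the counter. Origin: centre of its underside, z up. Two or three of the three jars are present.
- jar_c: Squat glass jar with a paper label and a metal screw lid (stays shut), 56 mm across (lid 55 mm, its upper 15 mm), 45 mm tall in all, 180 g, standing on the counter. Origin: centre of its underside, z up. Two or three of the three jars are present.
- weight_l: Bystander, leave alone: flat brass disc weight of the kitchen scale, 46 mm across, 11 mm high, 150 g. Origin: centre of its underside.
- weight_r: Bystander, leave alone: flat brass disc weight of the kitchen scale, 46 mm across, 11 mm high, 150 g. Origin: centre of its underside.
- mug: Bystander, leave alone: white mug, 80 mm across, 85 mm high. Origin: centre of its underside.
- can_1: Bystander, leave alone: food can, 66 mm across, 100 mm high. Origin: centre of its underside.
- carton: Bystander, leave alone: small cardboard carton, 60 by 90 by 75 mm high. Origin: centre of its underside.
- bowl: Bystander, leave alone: blue bowl, 150 mm across, 60 mm high. Origin: centre of its underside.
Things that resemble listed ones, but are neither listed nor needed, are in the scene too. What is shaped like the shaker_a but blue or purple is not meant.

How it is judged:
At the end, for the whole second after the job is handed in: Every shaker present stands upright (within 0.08 rad) on the tray's floor, its centre within 12 mm of the centre of a small round, its cap shut (below 0.15 rad); every jar present stands upright on the tray's floor within 12 mm of the centre of a large round; all at rest (value of joint each of cap_a, cap_b, cap_c below 0.15 rad and (horizontal distance between shaker_a and small_0 below 0.012 m or horizontal distance between shaker_a and small_1 below 0.012 m or horizontal distance between shaker_a and small_2 below 0.012 m) and z of shaker_a in the frame of tray between 0.002 and 0.01 m and angle between each of shaker_a, shaker_b, shaker_c, jar_a, jar_b, jar_c's own z axis and vertical below 0.08 rad and linear speed of each of shaker_a, shaker_b, shaker_c, jar_a, jar_b, jar_c below 0.03 m/s and (horizontal distance between shaker_b and small_0 below 0.012 m or horizontal distance between shaker_b and small_1 below 0.012 m or horizontal distance between shaker_b and small_2 below 0.012 m) and z of shaker_b in the frame of tray between 0.002 and 0.01 m and (horizontal distance between shaker_c and small_0 below 0.012 m or horizontal distance between shaker_c and small_1 below 0.012 m or horizontal distance between shaker_c and small_2 below 0.012 m) and z of shaker_c in the frame of tray between 0.002 and 0.01 m and (horizontal distance between jar_a and large_0 below 0.012 m or horizontal distance between jar_a and large_1 below 0.012 m or horizontal distance between jar_a and large_2 below 0.012 m) and z of jar_a in the frame of tray between 0.002 and 0.01 m and (horizontal distance between jar_b and large_0 below 0.012 m or horizontal distance between jar_b and large_1 below 0.012 m or horizontal distance between jar_b and large_2 below 0.012 m) and z of jar_b in the frame of tray between 0.002 and 0.01 m and (horizontal distance between jar_c and large_0 below 0.012 m or horizontal distance between jar_c and large_1 below 0.012 m or horizontal distance between jar_c and large_2 below 0.012 m) and z of jar_c in the frame of tray between 0.002 and 0.01 m); the robot touches nothing.
It fails at once if a shaker is lifted out of the rack with its cap still open ((value of joint cap_a above 0.35 rad and height (world z) of shaker_a above 0.035 m) or (value of joint cap_b above 0.35 rad and height (world z) of shaker_b above 0.035 m) or (value of joint cap_c above 0.35 rad and height (world z) of shaker_c above 0.035 m)).
It fails at once if a shaker is tipped over (angle between any of shaker_a, shaker_b, shaker_c's own z axis and vertical above 0.7 rad).
It fails at once if a shaker or jar is dropped: in the air, 35 mm or more above the counter, with nothing holding it ((height (world z) of shaker_a above 0.035 m and contact force between shaker_a and anything else below 0.01 N) or (height (world z) of shaker_b above 0.035 m and contact force between shaker_b and anything else below 0.01 N) or (height (world z) of shaker_c above 0.035 m and contact force between shaker_c and anything else below 0.01 N) or (height (world z) of jar_a above 0.035 m and contact force between jar_a and anything else below 0.01 N) or (height (world z) of jar_b above 0.035 m and contact force between jar_b and anything else below 0.01 N) or (height (world z) of jar_c above 0.035 m and contact force between jar_c and anything else below 0.01 N)).
It fails at once if a brass weight is shoved more than 6 cm (distance of any of weight_l, weight_r from where it was at the start of the episode above 0.06 m).
It fails at once if the mug, can, carton or bowl is shoved more than 4 cm (distance of any of mug, can_1, carton, bowl from where it was at the start of the episode above 0.04 m).
Of shaker_a, shaker_b, shaker_c only 2 to 3 are there at a start; the rules pass over those that are not, and their reading is None.
Of jar_a, jar_b, jar_c only 2 to 3 are there at a start; the rules pass over those that are not, and their reading is None.
At some moment in a run one of jar_a, jar_b, jar_c may be knocked a few centimetres aside while the robot is not near it.
It also fails if it takes over 210 s, if anything falls off the work surface, if the arm or the gripper's body presses on something with over 40 N, if the wrist force passes 120 N, or if a joint passes its speed limit or range.

ROBOT

A 7-joint arm with a two-finger parallel gripper is mounted at the origin on the work surface. World frame = base frame: x ahead of the robot, y to its left, z up, the work surface at z = 0. Lengths are in m, angles in rad, forces in N, time in s.
With the tool pointing down it reaches from about 0.35 to 0.9 m from the base axis. Payload 8.1 kg.
Tool frame: the origin (TCP) lies at the very end of the fingers, on their centre line; the grasp point (between the pads) lies 19 mm behind it; z points along the fingers, y is the line along which they close (so a half turn about z gives the same grasp; the last joint's range is limited). The gripper opens to 92 mm and grips with 3 to 60 N. Pads are 19 mm wide; open, the fingers measure 130 mm over their backs; the gripper's body (75 mm by 190 mm) begins 47 mm behind the grasp point.
Start: joints at [-1.287, 0.434, 0.025, 1.573, -0.012, 1.134, -0.075], TCP at [0.236, 0.579, 0.227] pointing down, gripper open.
Joint ranges: [-2.62, 2.62], [-0.44, 2.09], [-1.27, 1.32], [0.08, 2.57], [-1.32, 4.46], [0.12, 2], [-2.74, 2.74]. Speed limits (rad/s): [2.22, 2.22, 3.01, 3.01, 3.14, 3.14, 3.14].

INTERFACE

Orientations are given as a rotation vector (axis times angle).
In Python, from cell import arm gives the robot as it stands.
- The arm moves only by the tool carry_out, never from a script. Its argument "commands" is a list of rows, each a list of 7 numbers: the opening, from 0 (shut) to 1 (fully open), then the shift along the tool's x, y, z each as a share of 0.025 m, from -1 to 1, then the turn, a rotation vector about the tool's x, y, z each as a share of 0.1 rad, from -1 to 1. A call has 1 to 8 rows; each row shifts and turns the commanded pose from where the row before left it, along the tool's axes as they then stand; what a row does not reach is not made up. A row lasts 1/10 s, in which the tool goes at most 50 mm and 8.59 degrees, less where a joint would pass 70% of its speed; a pose out of reach is approached as far as the arm can. A call with a number of a shift or a turn outside -1 to 1 is refused whole. A call with a gripper value outside its range is refused whole. The fingers move at their own pace and stop on an object; "squeeze" is the grip in N (left out, the last holds). Time passes only in rows, so rows that do not move let the fingers close. It gives the time, the measured TCP pose, the force, the opening and the grip force at its end, in the units of the state.
- arm.observe(): the state, without advancing time (a new reading comes with each control period).
- arm.get_image(name): name is "side" or "top" or "wrist"; returns a dict with "pixels" (384x512x3 uint8, red, green, blue), "range_z" (384x512 float32, m along the optical axis (not along the pixel's ray), 0 where there is no reading), "mtx" (3x3 intrinsics, pixels), "R" (3x3) and "t" (3): a world point X has camera coordinates R X + t; the wrist camera has in their place "tool_from_camera" (4x4, takes a point from camera to tool coordinates, whose origin is the TCP and whose axes are the flange's). Camera axes: x right, y down, z forward; pixel columns grow to the right and rows downward; lengths in m; the calibration is good to about 2 mm. A picture is of the moment at which its call begins: read the wrist's pose just before it.
- arm.sign_off(): hands the job in; it is judged then, once.
The state is a dict: "clock": time; "joints": joint angles; "dq": joint speeds; "joint_efforts": joint torques, N m; "position": TCP position; "ee_rot": TCP orientation; "force": force on the tool from outside, world axes, zero at the start; "ft_torque": the same for the moment, N m; "width": opening from 0.0 (shut) to 1.0 (fully open); "gripper_force": force on a finger pad.
Only numpy, scipy, OpenCV 4.12 (cv2) and the standard library are available. Lean on these libraries where they do the work, as an engineer would, in place of code of your own. Each camera call takes 0.05 s, during which the arm holds its last target. There are 200 camera calls.

## Working session

There is one attempt and no reset: what is moved stays moved. The work goes in short steps, Python scripts to look and compute and a tool call to move; the robot and the scene stay as the last step left them, time stands still between calls to the robot, and variables do not carry over. Pictures are saved under pics/ and viewed, at most 14 in all, crops included, and the job is handed in when it is done.

Besides the shell and the picture viewer there is one more tool, called after "Emit:" in YAML: its name, and indented under it one key for each argument. carry_out: Moves the arm, as the interface text tells. Shift numbers are shares of 0.025 m and turn numbers shares of 0.1 rad, none past 1 either way. Its arguments: {"type":"object","properties":{"commands":{"type":"array"},"squeeze":{"type":"number"}},"required":["commands"]}

```bash
ls; mkdir -p pics; python3 - <<'E'
from cell import arm
import cv2,numpy as np
s=arm.observe();print(s)
for n in("top","side"):
    d=arm.get_image(n);cv2.imwrite(f"pics/{n}0.png",cv2.cvtColor(d["pixels"],cv2.COLOR_RGB2BGR))
    np.savez(f"{n}0.npz",**d)
    print(n,d["mtx"],d["R"],d["t"])
E
```

```text
pics
{'clock': 0.0, 'joints': array([-1.28657775,  0.43520276,  0.02493885,  1.57413949, -0.01161303,
        1.13398567, -0.0750833 ]), 'dq': array([-0.00159762, -0.00064454, -0.00204194, -0.00094097,  0.00074988,
        0.00036897, -0.00183247]), 'joint_efforts': array([-1.22300835e-04, -6.67852378e+01,  9.84403901e-01, -3.14473522e+01,
       -6.06579194e-02,  4.28449921e-02,  1.86048264e-04]), 'position': array([0.23560902, 0.57831517, 0.22594074]), 'ee_rot': array([-6.03838855e-01, -3.08282130e+00,  2.48038474e-03]), 'force': array([ 0.1427761 , -0.51519937,  0.00918431]), 'ft_torque': array([ 0.02689976, -0.02289307,  0.00103938]), 'gripper_force': 0.0, 'width': 0.9976465930343228}
top [[460.7624213    0.         256.90422089]
 [  0.         460.7624213  185.62234162]
 [  0.           0.           1.        ]] [[-0.00309865 -0.999984   -0.00473179]
 [-0.9966049   0.00347742 -0.0822592 ]
 [ 0.08227434  0.00446084 -0.99659974]] [0.02875465 0.58046828 1.50258444]
side [[355.2532524    0.         251.42358153]
 [  0.         355.2532524  194.11760868]
 [  0.           0.           1.        ]] [[ 0.69799804 -0.71602293  0.0104836 ]
 [-0.56289268 -0.55765478 -0.61005981]
 [ 0.44266304  0.41991941 -0.79228601]] [-0.37255763  0.38138296  0.77120152]
```

View pics/top0.png

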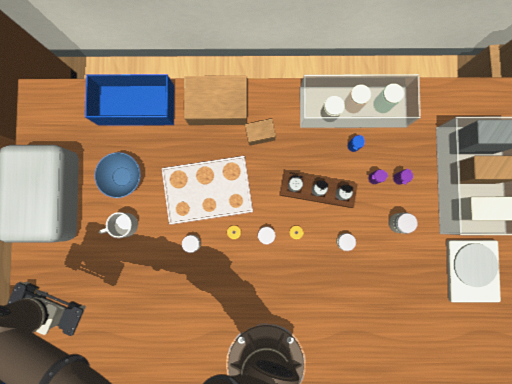

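View pics/side0.png

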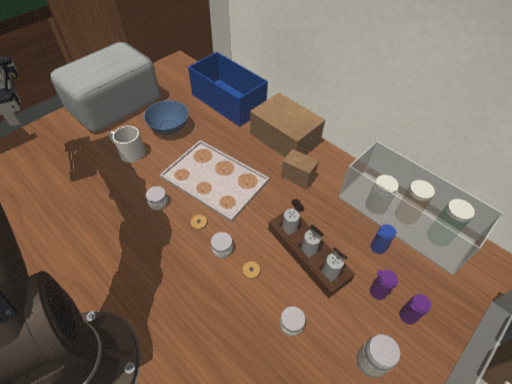

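```bash
cat > h.py <<'E'
import numpy as np,cv2
from scipy.spatial.transform import Rotation as Ro
def ray(d,u,v):
    K,R,t=d["mtx"],d["R"],d["t"]
    c=-R.T@t; w=R.T@np.linalg.solve(K,[u,v,1.]); return c,w
def onplane(d,u,v,z):
    c,w=ray(d,u,v); return c+w*(z-c[2])/w[2]
def cross(rs):
    A=np.zeros((3,3));b=np.zeros(3)
    for c,w in rs:
        w=w/np.linalg.norm(w);P=np.eye(3)-np.outer(w,w);A+=P;b+=P@c
    return np.linalg.solve(A,b)
def proj(d,X):
    p=d["mtx"]@(d["R"]@np.asarray(X)+d["t"]);return p[:2]/p[2]
def depthpt(d,u,v):
    z=d["range_z"][int(round(v)),int(round(u))]
    return d["R"].T@(np.linalg.solve(d["mtx"],[u,v,1.])*z-d["t"])
def wrist(arm):
    s=arm.observe();d=arm.get_image("wrist")
    T=np.eye(4);T[:3,:3]=Ro.from_rotvec(s["ee_rot"]).as_matrix();T[:3,3]=s["position"]
    M=np.linalg.inv(T@d["tool_from_camera"]);d["R"]=M[:3,:3];d["t"]=M[:3,3];return d,s
E
python3 - <<'E'
from h import *
t=dict(np.load("top0.npz"));s=dict(np.load("side0.npz"))
for n,u,v in [("j1",191,243),("j2",266,235),("j3",347,242),("big",404,223),("binA",334,105),("binB",360,93),("binC",394,93),("w1",234,232),("w2",297,232),("s1",296,182),("s2",321,187),("s3",345,191),("rackend",300,200),("tray",207,190),("blue",357,142),("carton?",260,130)]:
    p=depthpt(t,u,v);print(n,p.round(3),proj(s,p).round())
a=cv2.resize(t["pixels"][150:260,170:425],None,fx=3,fy=3,interpolation=cv2.INTER_CUBIC)
b=cv2.resize(s["pixels"][180:380,140:440],None,fx=1.3,fy=1.3)
a=a[:, :765];im=np.zeros((600,765,3),np.uint8);im[:330]=a;im[335:595,:390]=b
cv2.imwrite("pics/crop1.png",im[...,::-1])
E
```

```text
j1 [0.393 0.241 0.042] [157. 194.]
j2 [ 0.418 -0.002  0.046] [221. 240.]
j3 [ 0.395 -0.264  0.046] [293. 318.]
big [ 0.456 -0.432  0.101] [379. 346.]
binA [ 0.832 -0.22   0.1  ] [386. 185.]
binB [ 0.861 -0.296  0.134] [422. 187.]
binC [ 0.858 -0.401  0.139] [461. 209.]
w1 [0.428 0.103 0.011] [199. 221.]
w2 [ 0.427 -0.106  0.007] [252. 271.]
s1 [ 0.586 -0.097  0.094] [293. 213.]
s2 [ 0.567 -0.172  0.125] [313. 228.]
s3 [ 0.555 -0.245  0.126] [335. 251.]
rackend [ 0.534 -0.118 -0.002] [283. 249.]
tray [0.568 0.194 0.004] [214. 178.]
blue [ 0.716 -0.296  0.079] [385. 232.]
carton? [0.757 0.016 0.076] [300. 160.]
```

View pics/crop1.png

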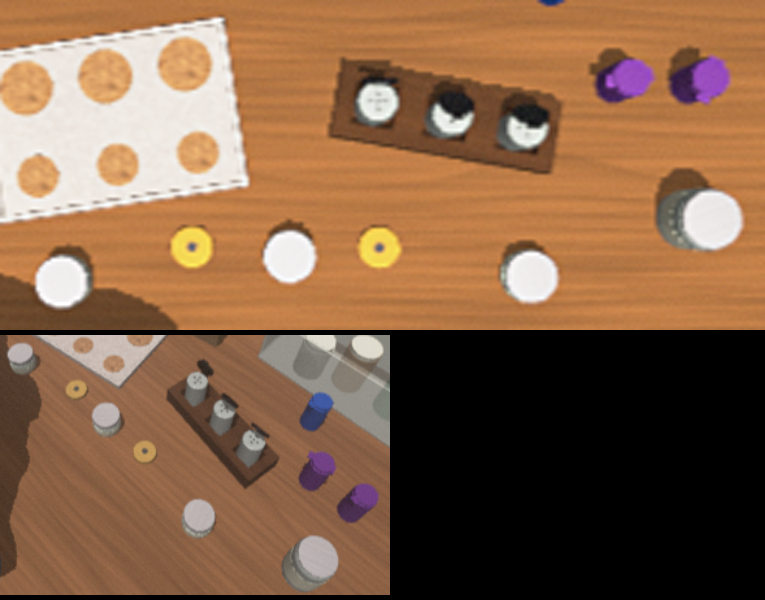

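The only jars 45 mm high are at top pixels (191,243), (266,235) and (347,242). The lookalike at (404,223) is 100 mm high, so it's the can, and those in the bin at (334,105), (360,93) and (394,93) are tall, so none of these are jars. The steel shakers with black caps are at (296,182), (321,187) and (345,191) in the rack. The blue and purple ones at (357,142), (378,176) and (403,176) are not meant. The crop confirms this, and all three caps are hinged on the far side (+x).

```bash
python3 - <<'E'
from h import *
t=dict(np.load("top0.npz"));s=dict(np.load("side0.npz"))
def blobs(d,lo,hi,box,amin,amax):
    x0,y0,x1,y1=box;h=cv2.cvtColor(d["pixels"],cv2.COLOR_RGB2HSV)
    m=cv2.inRange(h,lo,hi);k=np.zeros_like(m);k[y0:y1,x0:x1]=m[y0:y1,x0:x1]
    k=cv2.morphologyEx(k,cv2.MORPH_CLOSE,np.ones((3,3)))
    n,_,st,c=cv2.connectedComponentsWithStats(k)
    return [(c[i].round(1),int(st[i,4])) for i in range(1,n) if amin<st[i,4]<amax]
ct=blobs(t,(5,60,100),(20,255,255),(168,162,248,218),60,500)
cs=blobs(s,(5,50,80),(20,255,255),(168,148,262,211),40,500)
print(len(ct),len(cs))
C=[]
for (p,a) in ct:
    X=onplane(t,*p,.006);q=proj(s,X)
    b=min(cs,key=lambda c:np.linalg.norm(c[0]-q))
    Y=cross([ray(t,*p),ray(s,*b[0])]);C.append(X)
    print(p,a,X.round(4),"two-view",Y.round(4),"err",np.linalg.norm(b[0]-q).round(1))
# rigid fit
C=np.array(C)[:,:2]
big=[i for i in range(len(ct)) if C[i,0]>C[:,0].mean()]
mod=np.zeros((len(C),2))
for g,x in((big,.05),([i for i in range(len(C)) if i not in big],-.05)):
    for k,i in enumerate(sorted(g,key=lambda i:C[i,1])): mod[i]=(x,-.09+.09*k)
mc,cc=mod.mean(0),C.mean(0);U,S,V=np.linalg.svd((mod-mc).T@(C-cc));R=(U@V).T
print("yaw",np.arctan2(R[1,0],R[0,0]),"centre",cc-R@mc);f=(mod-mc)@R.T+cc
for i in np.lexsort((mod[:,1],mod[:,0])):print(mod[i],f[i].round(4),(f[i]-C[i]).round(4))
for n,(u,v) in {"j1":(191,243),"j2":(266,235),"j3":(347,242)}.items():
    b=blobs(t,(0,0,190),(180,60,255),(u-14,v-14,u+14,v+14),80,600)
    X=onplane(t,*b[0][0],.045);q=proj(s,X).astype(int)
    bs=blobs(s,(0,0,150),(180,60,255),(q[0]-14,q[1]-12,q[0]+14,q[1]+12),60,600)
    print(n,b,X.round(4),q,bs,[cross([ray(t,*b[0][0]),ray(s,*c[0])]).round(4) for c in bs])
E
```

```text
8 8
[179.3 163.3] 95 [0.6584 0.2881 0.006 ] two-view [ 0.644   0.3073 -0.0293] err 15.1
[231.2 170.9] 260 [0.632  0.1132 0.006 ] two-view [0.6317 0.1133 0.0069] err 0.2
[204.7 175. ] 261 [0.6185 0.2022 0.006 ] two-view [0.618  0.2024 0.007 ] err 0.3
[178.3 178.9] 259 [0.6056 0.2909 0.006 ] two-view [0.6051 0.2911 0.0068] err 0.4
[235.5 200.4] 160 [0.5327 0.0987 0.006 ] two-view [0.5326 0.0987 0.0065] err 0.1
[208.8 204.4] 159 [0.5196 0.1879 0.006 ] two-view [0.5193 0.188  0.007 ] err 0.3
[182.3 208.5] 157 [0.5062 0.2764 0.006 ] two-view [0.5059 0.2764 0.0074] err 0.3
[235.4 215.7] 98 [0.4816 0.099  0.006 ] two-view [0.4951 0.0837 0.0558] err 16.5
yaw 0.18942800821480993 centre [0.57781129 0.15035214]
[-0.05 -0.09] [0.5457 0.0525] [ 0.0129 -0.0461]
[-0.05  0.  ] [0.5287 0.1409] [0.0471 0.042 ]
[-0.05  0.09] [0.5118 0.2293] [-0.0079  0.0414]
[-0.05  0.18] [0.4948 0.3177] [-0.0114  0.0413]
[ 0.05 -0.09] [0.6439 0.0714] [ 0.0119 -0.0418]
[0.05 0.  ] [0.6269 0.1598] [ 0.0084 -0.0425]
[0.05 0.09] [0.61   0.2482] [-0.0484 -0.0399]
[0.05 0.18] [0.593  0.3365] [-0.0126  0.0457]
j1 [(array([190. , 243.5]), 223)] [0.3916 0.2438 0.045 ] [155 193] [(array([154.9, 193.4]), 235)] [array([0.391 , 0.2443, 0.0446])]
j2 [(array([266.1, 235.2]), 229)] [ 0.4176 -0.0025  0.045 ] [220 240] [(array([220.8, 241.2]), 324)] [array([ 0.4173, -0.0024,  0.0421])]
j3 [(array([346.9, 241.9]), 232)] [ 0.3953 -0.2635  0.045 ] [292 317] [(array([292.6, 317.7]), 458)] [array([ 0.3954, -0.2636,  0.0452])]
```

Emit:
carry_out:
  commands:
    - [1, 0, 0, -1, 0, 0, 0]
    - [1, 0, 0, -1, 0, 0, 0]
    - [1, 0, 0, -1, 0, 0, 0]
    - [1, 0, 0, 0, 0, 0, 1]
    - [1, 0, 0, 0, 0, 0, 1]
    - [1, 0, 0, 0, 0, 0, 1]
    - [1, 0, 0, 0, 0, 0, 1]

```text
clock: 0.8
position: [0.2357, 0.5786, 0.3013]
ee_rot: [1.21, 2.899, -0.001]
force: [-1.3, 0.5, -0.4]
width: 0.997
gripper_force: 0.0
```

Emit:
carry_out:
  commands:
    - [1, 0, 0, 0, 0, 0, -1]
    - [1, 0, 0, 0, 0, 0, -1]
    - [1, 0, 0, 0, 0, 0, -1]
    - [1, 0, 0, 0, 0, 0, -1]
    - [1, 0, 0, 0, 0, 0, -1]
    - [1, 0, 0, 0, 0, 0, -1]
    - [1, 0, 0, 0, 0, 0, -1]
    - [1, 0, 0, 0, 0, 0, -1]

```text
clock: 1.6
position: [0.2357, 0.5785, 0.3012]
ee_rot: [0.027, -3.141, 0.001]
force: [-0.4, 0.5, -0.7]
width: 0.999
gripper_force: 0.0
```

Emit:
carry_out:
  commands:
    - [1, -1, -1, 0, 0, 0, 0.2]
    - [1, -1, -1, 0, 0, 0, 0.2]
    - [1, -1, -1, 0, 0, 0, 0.2]
    - [1, -1, -1, 0, 0, 0, 0.2]
    - [1, -1, -1, 0, 0, 0, 0.2]
    - [1, -1, -1, 0, 0, 0, 0.2]
    - [1, -1, -1, 0, 0, 0, 0.2]
    - [1, -1, -1, 0, 0, 0, 0.3]

```text
clock: 2.4
position: [0.4245, 0.3666, 0.3014]
ee_rot: [-0.248, -3.131, 0.001]
force: [0.1, 0.4, -0.5]
width: 0.998
gripper_force: 0.0
```

```bash
cat >> h.py <<'E'
def plan(s,x,y,z,psi):
    """rows: turn first (n of value), then shift total/units in tool axes after the turn; also per-row for n rows"""
    R0=Ro.from_rotvec(s["ee_rot"]);c,sn=np.cos(psi),np.sin(psi)
    Rt=Ro.from_matrix(np.array([[-c,-sn,0],[-sn,c,0],[0,0,-1.]]))
    w=(R0.inv()*Rt).as_rotvec()/.1
    d=Rt.inv().apply(np.array([x,y,z])-s["position"])/.025
    n=int(np.ceil(max(abs(d).max(),1e-6)));m=max(1,int(np.ceil(abs(w).max())))
    print("turn",w.round(2),"/%d ="%m,(w/m).round(3)," shift",d.round(2),"/%d ="%n,(d/n).round(3))
E
python3 - <<'E'
from h import *
from cell import arm
s=arm.observe();print(s["position"],s["clock"]);print(arm.get_image("wrist")["tool_from_camera"].round(3),)
plan(s,.45,-.17,.33,-.17)
E
```

```text
[0.42454709 0.3666058  0.30140809] 2.4
[[-0.001 -0.964 -0.267  0.07 ]
 [ 1.    -0.001 -0.001 -0.   ]
 [ 0.    -0.267  0.964 -0.158]
 [ 0.     0.     0.     1.   ]]
turn [-0.   -0.    0.12] /1 = [-0.005 -0.003  0.122]  shift [ -4.63 -20.98  -1.14] /21 = [-0.221 -0.999 -0.054]
```

Emit:
carry_out:
  commands:
    - [1, -0.2, -1, 0, 0, 0, 0]
    - [1, -0.2, -1, 0, 0, 0, 0]
    - [1, -0.2, -1, 0, 0, 0, 0]
    - [1, -0.2, -1, 0, 0, 0, 0]
    - [1, -0.2, -1, 0, 0, 0, 0]
    - [1, -0.2, -1, 0, 0, 0, 0]
    - [1, -0.2, -1, 0, 0, 0, 0]
    - [1, -0.2, -1, 0, 0, 0, 0]

```text
clock: 3.25
position: [0.4318, 0.1632, 0.3015]
ee_rot: [-0.246, -3.132, 0.0]
force: [0.2, -0.6, 0.7]
width: 0.994
gripper_force: 0.0
```

Emit:
carry_out:
  commands:
    - [1, -0.2, -1, 0, 0, 0, 0]
    - [1, -0.2, -1, 0, 0, 0, 0]
    - [1, -0.2, -1, 0, 0, 0, 0]
    - [1, -0.2, -1, 0, 0, 0, 0]
    - [1, -0.2, -1, 0, 0, 0, 0]
    - [1, -0.2, -1, 0, 0, 0, 0]
    - [1, -0.2, -1, 0, 0, 0, 0]
    - [1, -0.2, -1, 0, 0, 0, 0]

```text
clock: 4.05
position: [0.4401, -0.0405, 0.3016]
ee_rot: [-0.246, -3.132, -0.0]
force: [0.8, 0.3, -0.5]
width: 1.001
gripper_force: 0.0
```

Emit:
carry_out:
  commands:
    - [1, -0.2, -1, 0, 0, 0, 0]
    - [1, -0.2, -1, 0, 0, 0, 0]
    - [1, -0.2, -1, 0, 0, 0, 0]
    - [1, -0.2, -1, 0, 0, 0, 0]
    - [1, -0.2, -1, 0, 0, 0, 0]
    - [1, 0, 0, 0, 0, 0, 0]
    - [1, 0, 0, 0, 0, 0, 0]

```text
clock: 4.75
position: [0.4454, -0.1669, 0.3014]
ee_rot: [-0.248, -3.131, -0.0]
force: [-0.5, -0.1, -0.7]
width: 0.998
gripper_force: 0.0
```

```bash
python3 - <<'E'
from h import *
from cell import arm
d,s=wrist(arm);print(s["position"],s["ee_rot"],s["clock"]);np.savez("w1.npz",**d)
cv2.imwrite("pics/w1.png",d["pixels"][...,::-1])
print(d["mtx"])
E
```

```text
[ 0.44536692 -0.16693228  0.30144744] [-2.47919343e-01 -3.13110887e+00 -3.17800017e-04] 4.75
[[316.26955548   0.         252.7552759 ]
 [  0.         316.26955548 187.82239317]
 [  0.           0.           1.        ]]
```

View pics/w1.png

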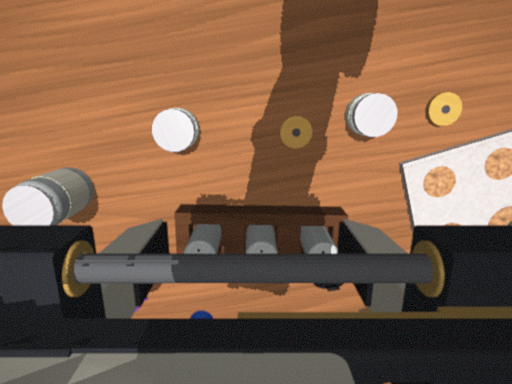

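The wrist view shows the rack at (260,240), half hidden by the gripper; the weights and jars 2 and 3 are above it. I'll move 145 mm forward to uncover the rack.

Emit:
carry_out:
  commands:
    - [0.5, -0.96, 0.15, 0, 0, 0, 0]
    - [0, -0.96, 0.15, 0, 0, 0, 0]
    - [0, -0.96, 0.15, 0, 0, 0, 0]
    - [0, -0.96, 0.15, 0, 0, 0, 0]
    - [0, -0.96, 0.15, 0, 0, 0, 0]
    - [0, -0.96, 0.15, 0, 0, 0, 0]
    - [0, 0, 0, 0, 0, 0, 0]
    - [0, 0, 0, 0, 0, 0, 0]

```text
clock: 5.6
position: [0.5913, -0.1659, 0.3011]
ee_rot: [-0.243, -3.131, -0.0]
force: [-0.5, 0.0, 0.1]
width: 0.357
gripper_force: 0.0
```

```bash
python3 - <<'E'
from h import *
from cell import arm
d,s=wrist(arm);print(s["position"],s["ee_rot"],s["clock"]);np.savez("w2.npz",**d)
cv2.imwrite("pics/w2.png",cv2.resize(d["pixels"][0:270,80:440],None,fx=2,fy=2)[...,::-1])
E
```

```text
[ 0.59126771 -0.16594073  0.30105678] [-2.43489793e-01 -3.13069844e+00 -4.11288663e-04] 5.6
```

View pics/w2.png

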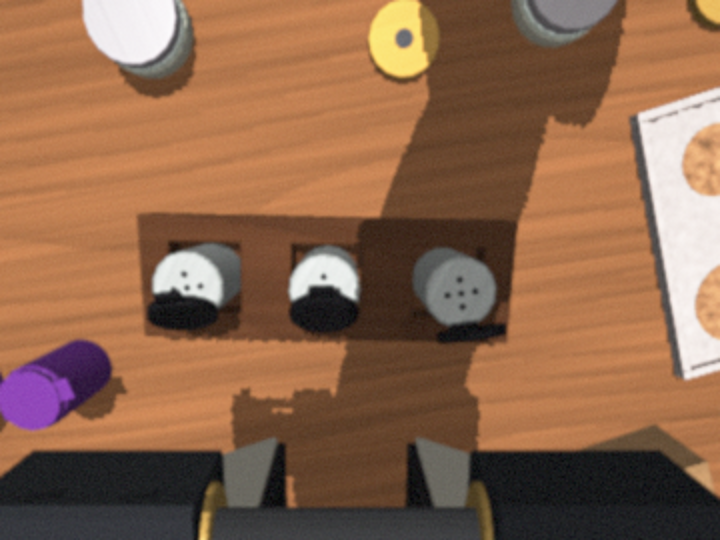

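The crop shows the three pockets with shaker tops at crop pixels (190,285), (324,287) and (460,290). The black caps rise on the +x side (lower edge), and the rack corners are (140,214), (516,222), (507,343) and (147,335).

```bash
python3 - <<'E'
from h import *
d=dict(np.load("w2.npz"));t=dict(np.load("top0.npz"))
f=lambda u,v:(80+u/2,v/2)
c=np.array([onplane(d,*f(u,v),.04)[:2] for u,v in((140,214),(516,222),(507,343),(147,335))])
print(c.round(4));ctr=c.mean(0);e=((c[1]+c[2])-(c[0]+c[3]))/2;print("rack",ctr.round(4),"len",np.linalg.norm(e),"psi",np.arctan2(-e[0],e[1]),np.linalg.norm(c[0]-c[3]))
e/=np.linalg.norm(e)
for k in(-1,0,1):print("pocket",(ctr+e*.08*k).round(4))
for n,u,v in(("A",190,285),("B",324,287),("C",460,290)):
    print(n,onplane(d,*f(u,v),.090).round(4),depthpt(d,*f(u,v)).round(4))
# caps: dark points
g=d["pixels"].astype(int).max(2);H,W=g.shape
for n,x0,x1 in(("A",140,230),("B",280,370),("C",425,515)):
    P=np.array([depthpt(d,u,v) for v in range(140,175) for u in range(80+x0//2,80+x1//2) if g[v,u]<45 and d["range_z"][v,u]>0])
    P=P[P[:,2]>.085]
    m=P.mean(0);q=np.linalg.svd(P-m)[2]
    print(n,len(P),"min",P.min(0).round(3),"max",P.max(0).round(3),"mean",m.round(3),"normal",q[2].round(2))
E
```

```text
[[ 0.5088 -0.2869]
 [ 0.5514 -0.049 ]
 [ 0.63   -0.0618]
 [ 0.5867 -0.3012]]
rack [ 0.5692 -0.1747] len 0.2424762112772546 psi -0.17796537097645046 0.0791438836357595
pocket [ 0.5551 -0.2535]
pocket [ 0.5692 -0.1747]
pocket [ 0.5834 -0.096 ]
A [ 0.5539 -0.2521  0.09  ] [ 0.5541 -0.2527  0.0877]
B [ 0.5672 -0.1752  0.09  ] [ 0.5624 -0.1731  0.1294]
C [ 0.5813 -0.0972  0.09  ] [ 0.581  -0.0974  0.0914]
A 485 min [ 0.552 -0.273  0.095] max [ 0.578 -0.236  0.134] mean [ 0.566 -0.253  0.115] normal [ 0.84 -0.01  0.55]
B 551 min [ 0.562 -0.195  0.095] max [ 0.592 -0.158  0.131] mean [ 0.577 -0.176  0.113] normal [ 0.76 -0.09  0.64]
C 239 min [ 0.583 -0.117  0.089] max [ 0.603 -0.08   0.138] mean [ 0.599 -0.1    0.123] normal [1.   0.03 0.07]
```

```bash
python3 - <<'E'
from h import *
from cell import arm
s=arm.observe()
plan(s,.6266,-.1048,.16,-.178);plan(s,.6266,-.1048,.118,-.178)
E
```

```text
turn [ 0.   -0.01  0.22] /1 = [ 0.002 -0.011  0.219]  shift [-0.97  2.68  5.66] /6 = [-0.162  0.447  0.943]
turn [ 0.   -0.01  0.22] /1 = [ 0.002 -0.011  0.219]  shift [-0.97  2.68  7.34] /8 = [-0.122  0.335  0.917]
```

Emit:
carry_out:
  commands:
    - [0, -0.5, 0.9, 0, 0, 0, 0.2]
    - [0, -0.5, 0.9, 0.5, 0, 0, 0]
    - [0, 0, 0.9, 1, 0, 0, 0]
    - [0, 0, 0, 1, 0, 0, 0]
    - [0, 0, 0, 1, 0, 0, 0]
    - [0, 0, 0, 1, 0, 0, 0]
    - [0, 0, 0, 1, 0, 0, 0]
    - [0, 0, 0, 1, 0, 0, 0]

```text
clock: 6.45
position: [0.627, -0.1032, 0.1374]
ee_rot: [-0.274, -3.129, -0.001]
force: [0.3, -0.5, 0.5]
width: 0.004
gripper_force: 0.0
```

Emit:
carry_out:
  commands:
    - [0, 0, 0, 0.83, 0, 0, 0]
    - [0, 0, 0, 0, 0, 0, 0]

```text
clock: 6.65
position: [0.6251, -0.1029, 0.115]
ee_rot: [-0.274, -3.124, -0.001]
force: [-0.3, 0.3, 0.1]
width: 0.004
gripper_force: 0.0
```

Emit:
carry_out:
  commands:
    - [0, 0.5, 0, 0, 0, 0, 0]
    - [0, 0.5, 0, 0, 0, 0, 0]
    - [0, 0.5, 0, 0, 0, 0, 0]
    - [0, 0.5, 0, 0, 0, 0, 0]
    - [0, 0, 0, 0, 0, 0, 0]

```text
clock: 7.15
position: [0.5773, -0.0952, 0.1193]
ee_rot: [-0.276, -3.129, -0.001]
force: [-1.3, -0.2, 0.0]
width: 0.008
gripper_force: 0.0
```

Emit:
carry_out:
  commands:
    - [0, 0, 0, 0.25, 0, 0, 0]
    - [0, 0, 0, 0.25, 0, 0, 0]
    - [0, 0, 0, 0.22, 0, 0, 0]
    - [0, 0, 0, 0, 0, 0, 0]

```text
clock: 7.55
position: [0.5778, -0.096, 0.0992]
ee_rot: [-0.277, -3.128, 0.0]
force: [0.2, -0.1, 0.3]
width: 0.008
gripper_force: 0.0
```

Emit:
carry_out:
  commands:
    - [0, 0, 0, 0.1, 0, 0, 0]
    - [0, 0, 0, 0.05, 0, 0, 0]
    - [0, 0, 0, 0, 0, 0, 0]

```text
clock: 7.85
position: [0.5785, -0.0962, 0.097]
ee_rot: [0.278, 3.129, 0.0]
force: [0.2, 0.6, 0.2]
width: 0.004
gripper_force: 0.4
```

Emit:
carry_out:
  commands:
    - [0, 0, 0, 0.05, 0, 0, 0]
    - [0, 0, 0, 0.05, 0, 0, 0]
    - [0, 0, 0, 0, 0, 0, 0]

```text
clock: 8.15
position: [0.5796, -0.0965, 0.0966]
ee_rot: [0.278, 3.126, 0.001]
force: [-5.6, 1.2, 22.8]
width: 0.008
gripper_force: 11.0
```

Emit:
carry_out:
  commands:
    - [0, 0, 0, -1, 0, 0, 0]
    - [0, 0, 0, -1, 0, 0, 0]
    - [0, -1, -0.8, 0, 0, 0, 0]
    - [0, -1, -0.8, 0, 0, 0, 0]
    - [0, 0, -0.8, 0, 0, 0, 0]
    - [0, 0, -0.8, 0, 0, 0, 0]
    - [0, 0, 0, 0, 0, 0, 0]

```text
clock: 8.85
position: [0.6123, -0.1877, 0.1443]
ee_rot: [-0.285, -3.129, 0.004]
force: [0.2, -0.8, 0.1]
width: 0.005
gripper_force: 0.0
```

```bash
python3 - <<'E'
from h import *
from cell import arm
d,s=wrist(arm)
print(s["position"]);plan(s,.6125,-.183,.117,-.178)
for X in([.5823,-.0968,.09],[.5823-.018,-.0968,.097]):print(proj(d,X))
cv2.imwrite("pics/w3.png",d["pixels"][...,::-1])
E
```

```text
[ 0.61228704 -0.18769753  0.14432338]
turn [-0.02  0.   -0.04] /1 = [-0.022  0.001 -0.036]  shift [0.02 0.19 1.09] /2 = [0.012 0.093 0.546]
[379.53544923 138.41725326]
[381.60769591 111.43521147]
```

View pics/w3.png

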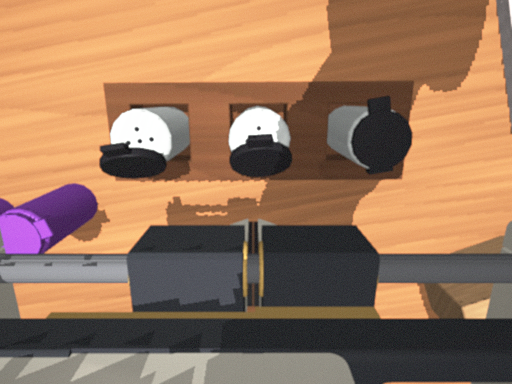

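Cap C at (380,135) is now flat and shut. B at (260,155) and A at (133,160) are still up. Next is B.

Emit:
carry_out:
  commands:
    - [0, 0, 0.2, 0.6, 0, 0, 0]
    - [0, 0, 0, 0.5, 0, 0, 0]
    - [0, 0.5, 0, 0, 0, 0, 0]
    - [0, 0.5, 0, 0, 0, 0, 0]
    - [0, 0.5, 0, 0, 0, 0, 0]
    - [0, 0.5, 0, 0, 0, 0, 0]
    - [0, 0, 0, 0, 0, 0, 0]

```text
clock: 9.6
position: [0.5633, -0.1681, 0.1155]
ee_rot: [-0.275, -3.127, -0.002]
force: [-0.0, 0.0, -0.6]
width: 0.005
gripper_force: 0.0
```

Emit:
carry_out:
  commands:
    - [0, 0, 0, 0.25, 0, 0, 0]
    - [0, 0, 0, 0.25, 0, 0, 0]
    - [0, 0, 0, 0.25, 0, 0, 0]
    - [0, 0, 0, 0, 0, 0, 0]

```text
clock: 10.0
position: [0.5654, -0.1698, 0.0972]
ee_rot: [-0.277, -3.129, -0.0]
force: [0.6, 0.7, 0.8]
width: 0.0
gripper_force: 0.0
```

Emit:
carry_out:
  commands:
    - [0, 0, 0, 0.05, 0, 0, 0]
    - [0, 0, 0, 0.05, 0, 0, 0]
    - [0, 0, 0, 0, 0, 0, 0]

```text
clock: 10.3
position: [0.566, -0.1702, 0.0966]
ee_rot: [0.278, 3.127, 0.0]
force: [-3.2, 2.3, 15.4]
width: 0.004
gripper_force: 7.6
```

Emit:
carry_out:
  commands:
    - [0, 0, 0, -1, 0, 0, 0]
    - [0, 0, 0, -1, 0, 0, 0]
    - [0, -1, -0.8, 0, 0, 0, 0]
    - [0, -1, -0.8, 0, 0, 0, 0]
    - [0, 0, -0.8, 0, 0, 0, 0]
    - [0, 0, -0.8, 0, 0, 0, 0]
    - [0, 0, 0, 0, 0, 0, 0]

```text
clock: 11.0
position: [0.5988, -0.2614, 0.145]
ee_rot: [-0.284, -3.128, 0.004]
force: [0.6, -0.4, 0.3]
width: 0.006
gripper_force: 0.0
```

```bash
python3 - <<'E'
from h import *
from cell import arm
s=arm.observe()
print(s["position"]);plan(s,.599,-.260,.117,-.178)
E
```

```text
[ 0.59882703 -0.2613979   0.14498411]
turn [-0.02 -0.01 -0.03] /1 = [-0.024 -0.006 -0.034]  shift [0.   0.06 1.12] /2 = [0.002 0.028 0.56 ]
```

Emit:
carry_out:
  commands:
    - [0, 0, 0, 0.6, 0, 0, 0]
    - [0, 0, 0, 0.5, 0, 0, 0]
    - [0, 0.5, 0, 0, 0, 0, 0]
    - [0, 0.5, 0, 0, 0, 0, 0]
    - [0, 0.5, 0, 0, 0, 0, 0]
    - [0, 0.5, 0, 0, 0, 0, 0]
    - [0, 0, 0, 0, 0, 0, 0]

```text
clock: 11.7
position: [0.5493, -0.2469, 0.1167]
ee_rot: [-0.276, -3.127, -0.002]
force: [-0.1, 0.3, -0.2]
width: 0.005
gripper_force: 0.0
```

Emit:
carry_out:
  commands:
    - [0, 0, 0, 0.25, 0, 0, 0]
    - [0, 0, 0, 0.25, 0, 0, 0]
    - [0, 0, 0, 0.25, 0, 0, 0]
    - [0, 0, 0, 0, 0, 0, 0]

```text
clock: 12.1
position: [0.5506, -0.2482, 0.0977]
ee_rot: [-0.277, -3.127, -0.001]
force: [0.4, 0.5, -0.6]
width: 0.003
gripper_force: 0.0
```

Emit:
carry_out:
  commands:
    - [0, 0, 0, 0.05, 0, 0, 0]
    - [0, 0, 0, 0.03, 0, 0, 0]
    - [0, 0, 0, 0, 0, 0, 0]

```text
clock: 12.4
position: [0.551, -0.2487, 0.0973]
ee_rot: [0.278, 3.129, -0.0]
force: [0.1, -0.5, -0.6]
width: 0.001
gripper_force: 0.0
```

Emit:
carry_out:
  commands:
    - [0, 0, 0, 0.05, 0, 0, 0]
    - [0, 0, 0, 0.04, 0, 0, 0]
    - [0, 0, 0, 0, 0, 0, 0]

```text
clock: 12.7
position: [0.5518, -0.2491, 0.0967]
ee_rot: [0.277, 3.127, -0.0]
force: [-2.7, 1.4, 13.8]
width: 0.005
gripper_force: 7.0
```

Emit:
carry_out:
  commands:
    - [0, 0, 0, -1, 0, 0, 0]
    - [0, 0, 0, -1, 0, 0, 0]
    - [0.5, -1, 1, -1, 0, 0, 0]
    - [1, -1, 1, -1, 0, 0, 0]
    - [1, 0, 1, -1, 0, 0, 0]
    - [1, 0, 0, -1, 0, 0, 0]
    - [1, 0, 0, 0, 0, 0, 0]
    - [1, 0, 0, 0, 0, 0, 0]

```text
clock: 13.5
position: [0.6134, -0.1838, 0.2454]
ee_rot: [0.278, 3.128, -0.0]
force: [-0.4, 0.8, -0.0]
width: 0.478
gripper_force: 0.0
```

```bash
python3 - <<'E'
from h import *
from cell import arm
d,s=wrist(arm);print(s["position"],s["ee_rot"]);np.savez("w4.npz",**d)
cv2.imwrite("pics/w4.png",d["pixels"][...,::-1])
E
```

```text
[ 0.61344133 -0.18384099  0.24536582] [ 2.77546117e-01  3.12818874e+00 -2.61571670e-04]
```

View pics/w4.png

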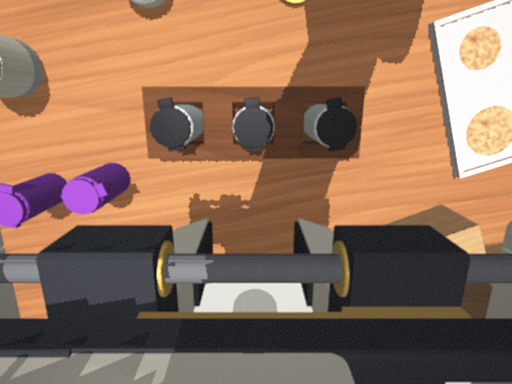

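All three caps are shut flat, at (172,127), (254,128) and (335,125).

```bash
python3 - <<'E'
from h import *
from cell import arm
d=dict(np.load("w4.npz"))
g=d["pixels"].max(2);m=((g<60)*255).astype(np.uint8);m[:, :150]=0;m[:,365:]=0;m[:95]=0;m[155:]=0
m=cv2.morphologyEx(m,cv2.MORPH_OPEN,np.ones((19,19)))
n,_,st,c=cv2.connectedComponentsWithStats(m)
for i in range(1,n):print(c[i].round(1),st[i],onplane(d,*c[i],.097).round(4),depthpt(d,*c[i]).round(4))
s=arm.observe()
for p in((.5831,-.0965,.12),):plan(s,*p,-.178)
E
```

```text
[336.6 126.6] [ 319  109   36   36 1160] [ 0.5821 -0.0974  0.097 ] [ 0.5822 -0.0972  0.0959]
turn [ 0.   -0.    0.01] /1 = [ 0.001 -0.005  0.007]  shift [1.79 3.23 4.98] /5 = [0.358 0.645 0.996]
```

Emit:
carry_out:
  commands:
    - [0.7, 0.6, 0.8, 0, 0, 0, 0]
    - [0.7, 0.6, 0.8, 0, 0, 0, 0]
    - [0.7, 0.6, 0.8, 0, 0, 0, 0]
    - [0.7, 0, 0.8, 0, 0, 0, 0]
    - [0.7, 0, 0, 1, 0, 0, 0]
    - [0.7, 0, 0, 1, 0, 0, 0]
    - [0.7, 0, 0, 1, 0, 0, 0]
    - [0.7, 0, 0, 1, 0, 0, 0]

```text
clock: 14.35
position: [0.5821, -0.0973, 0.143]
ee_rot: [-0.279, -3.127, 0.0]
force: [0.2, -1.0, 0.2]
width: 0.7
gripper_force: 0.0
```

```bash
python3 - <<'E'
from h import *
from cell import arm
s=arm.observe()
print(s["position"],s["width"]);plan(s,.5822,-.0972,.052,-.178)
E
```

```text
[ 0.58206284 -0.0972693   0.14295449] 0.7004234044000643
turn [-0.   -0.02  0.  ] /1 = [-0.003 -0.017  0.003]  shift [-0.    0.    3.64] /4 = [-0.001  0.001  0.91 ]
```

Emit:
carry_out:
  commands:
    - [0.7, 0, 0, 1, 0, 0, 0]
    - [0.7, 0, 0, 1, 0, 0, 0]
    - [0.7, 0, 0, 1, 0, 0, 0]
    - [0.7, 0, 0, 0.7, 0, 0, 0]
    - [0.7, 0, 0, 0, 0, 0, 0]
    - [0.4, 0, 0, 0, 0, 0, 0]
    - [0.3, 0, 0, 0, 0, 0, 0]
    - [0.3, 0, 0, 0, 0, 0, 0]
  squeeze: 20

```text
clock: 15.15
position: [0.5837, -0.0971, 0.0535]
ee_rot: [0.278, 3.128, 0.0]
force: [-0.3, 0.8, -0.3]
width: 0.486
gripper_force: 0.0
```

Emit:
carry_out:
  commands:
    - [0.3, 0, 0, 0, 0, 0, 0]
    - [0.3, 0, 0, 0, 0, 0, 0]
    - [0.3, 0, 0, 0, 0, 0, 0]

```text
clock: 15.45
position: [0.5838, -0.097, 0.0534]
ee_rot: [0.277, 3.128, 0.0]
force: [-0.2, 0.1, 6.3]
width: 0.448
gripper_force: 20.0
```

Emit:
carry_out:
  commands:
    - [0.3, 0, 0, -0.4, 0, 0, 0]
    - [0.3, 0, 0, -0.7, 0, 0, 0]
    - [0.3, 0, 0, -1, 0, 0, 0]
    - [0.3, 0, 0, -1, 0, 0, 0]
    - [0.3, 0, 0, -1, 0, 0, 0]
    - [0.3, 0, 0, 0, 0, 0, 0]

```text
clock: 16.05
position: [0.585, -0.0975, 0.1588]
ee_rot: [0.277, 3.124, 0.0]
force: [0.6, -0.2, -2.0]
width: 0.453
gripper_force: 20.0
```

```bash
python3 - <<'E'
from h import *
from cell import arm
s=arm.observe()
print(s["position"],s["width"],s["gripper_force"]);plan(s,.5327,.0987,.08,.1475)
E
```

```text
[ 0.58502376 -0.0975019   0.15878794] 0.453387134583983 19.999672495177947
turn [-0.    0.06 -3.25] /4 = [-0.001  0.014 -0.811]  shift [0.92 8.07 3.15] /9 = [0.102 0.897 0.35 ]
```

Emit:
carry_out:
  commands:
    - [0.3, 0, 0, 0, 0, 0, -0.81]
    - [0.3, 0, 0, 0, 0, 0, -0.81]
    - [0.3, 0, 0, 0, 0, 0, -0.81]
    - [0.3, 0, 0, 0, 0, 0, -0.82]
    - [0.3, 0.1, 0.5, 0, 0, 0, 0]
    - [0.3, 0.1, 0.9, 0, 0, 0, 0]
    - [0.3, 0.1, 0.9, 0, 0, 0, 0]
    - [0.3, 0.1, 0.9, 0, 0, 0, 0]

```text
clock: 16.85
position: [0.5603, -0.0175, 0.1545]
ee_rot: [0.228, -3.132, -0.001]
force: [0.3, -0.1, -2.3]
width: 0.451
gripper_force: 20.0
```

Emit:
carry_out:
  commands:
    - [0.3, 0.1, 0.9, 0, 0, 0, 0]
    - [0.3, 0.1, 0.9, 0, 0, 0, 0]
    - [0.3, 0.1, 0.9, 0, 0, 0, 0]
    - [0.3, 0.1, 0.9, 0, 0, 0, 0]
    - [0.3, 0.1, 0.9, 0, 0, 0, 0]
    - [0.3, 0, 0.3, 0, 0, 0, 0]
    - [0.3, 0, 0, 0, 0, 0, 0]
    - [0.3, 0, 0, 0, 0, 0, 0]

```text
clock: 17.65
position: [0.5313, 0.0967, 0.1549]
ee_rot: [0.23, -3.133, 0.001]
force: [0.1, -0.7, -2.2]
width: 0.451
gripper_force: 20.0
```

```bash
python3 - <<'E'
from h import *
from cell import arm
s=arm.observe()
print(s["position"],s["width"],s["gripper_force"]);plan(s,.5327,.0987,.0495,.1475)
E
```

```text
[0.53134881 0.09672021 0.15492465] 0.45061363045884023 19.99954206752591
turn [-0.01 -0.   -0.01] /1 = [-0.006 -0.001 -0.007]  shift [-0.07  0.07  4.22] /5 = [-0.013  0.014  0.843]
```

Emit:
carry_out:
  commands:
    - [0.3, -0.07, 0.07, 1, 0, 0, 0]
    - [0.3, 0, 0, 1, 0, 0, 0]
    - [0.3, 0, 0, 1, 0, 0, 0]
    - [0.3, 0, 0, 0.6, 0, 0, 0]
    - [0.3, 0, 0, 0.3, 0, 0, 0]
    - [0.3, 0, 0, 0.1, 0, 0, 0]
    - [0.3, 0, 0, 0, 0, 0, 0]

```text
clock: 18.35
position: [0.5332, 0.099, 0.0553]
ee_rot: [-0.231, 3.133, -0.0]
force: [-0.6, 0.6, -1.7]
width: 0.449
gripper_force: 20.0
```

Emit:
carry_out:
  commands:
    - [0.3, 0, 0, 0.1, 0, 0, 0]
    - [0.3, 0, 0, 0.06, 0, 0, 0]
    - [0.3, 0, 0, 0, 0, 0, 0]

```text
clock: 18.65
position: [0.5329, 0.0996, 0.0512]
ee_rot: [-0.233, 3.133, 0.0]
force: [-0.9, 0.3, -1.4]
width: 0.452
gripper_force: 20.0
```

Emit:
carry_out:
  commands:
    - [0.3, 0, 0, 0.06, 0, 0, 0]
    - [0.3, 0, 0, 0.02, 0, 0, 0]
    - [0.3, 0, 0, 0, 0, 0, 0]

```text
clock: 18.95
position: [0.533, 0.0996, 0.0494]
ee_rot: [-0.232, 3.133, 0.001]
force: [-2.3, 0.7, 4.8]
width: 0.451
gripper_force: 20.0
```

Emit:
carry_out:
  commands:
    - [0.3, 0, 0, 0.03, 0, 0, 0]
    - [0.3, 0, 0, 0, 0, 0, 0]

```text
clock: 19.15
position: [0.5331, 0.0997, 0.0494]
ee_rot: [-0.232, 3.132, 0.001]
force: [-4.3, 0.1, 15.4]
width: 0.45
gripper_force: 20.0
```

Emit:
carry_out:
  commands:
    - [0.52, 0, 0, -0.03, 0, 0, 0]
    - [0.6, 0, 0, 0, 0, 0, 0]
    - [0.66, 0, 0, 0, 0, 0, 0]
    - [0.66, 0, 0, -0.5, 0, 0, 0]
    - [0.66, 0, 0, -1, 0, 0, 0]
    - [0.66, 0, 0, -1, 0, 0, 0]
    - [0.66, 0, 0, -1, 0, 0, 0]
    - [0.66, 0, 0, -1, 0, 0, 0]

```text
clock: 19.95
position: [0.5328, 0.0994, 0.1633]
ee_rot: [-0.232, 3.133, 0.0]
force: [0.4, -0.6, 0.1]
width: 0.66
gripper_force: 0.0
```

```bash
python3 - <<'E'
from h import *
from cell import arm
s=arm.observe()
print(s["position"],s["width"],s["gripper_force"]);plan(s,.5685,-.175,.15,-.178)
E
```

```text
[0.532767   0.09938245 0.16331173] 0.6598142447437069 0.0
turn [0.   0.   3.26] /4 = [0.    0.001 0.815]  shift [ -3.35 -10.55   0.53] /11 = [-0.305 -0.959  0.048]
```

Emit:
carry_out:
  commands:
    - [0.7, 0, 0, 0, 0, 0, 0.81]
    - [0.7, 0, 0, 0, 0, 0, 0.81]
    - [0.7, 0, 0, 0, 0, 0, 0.82]
    - [0.7, 0, 0, 0, 0, 0, 0.82]
    - [0.7, -0.3, -0.96, 0, 0, 0, 0]
    - [0.7, -0.3, -0.96, 0, 0, 0, 0]
    - [0.7, -0.3, -0.96, 0, 0, 0, 0]
    - [0.7, -0.3, -0.96, 0, 0, 0, 0]

```text
clock: 20.75
position: [0.5455, -0.0012, 0.1623]
ee_rot: [0.279, 3.129, 0.0]
force: [0.9, -0.2, 0.3]
width: 0.698
gripper_force: 0.0
```

Emit:
carry_out:
  commands:
    - [0.7, -0.3, -0.96, 0, 0, 0, 0]
    - [0.7, -0.3, -0.96, 0, 0, 0, 0]
    - [0.7, -0.3, -0.96, 0, 0, 0, 0]
    - [0.7, -0.3, -0.96, 0, 0, 0, 0]
    - [0.7, -0.3, -0.96, 0, 0, 0, 0]
    - [0.7, -0.3, -0.96, 0, 0, 0, 0]
    - [0.7, -0.3, -0.96, 0, 0, 0, 0]
    - [0.7, 0, 0, 0, 0, 0, 0]

```text
clock: 21.55
position: [0.567, -0.1795, 0.1625]
ee_rot: [0.287, 3.127, -0.004]
force: [-0.3, -0.8, 0.0]
width: 0.703
gripper_force: 0.0
```

```bash
python3 - <<'E'
from h import *
from cell import arm
s=arm.observe()
print(s["position"],s["width"],s["gripper_force"]);plan(s,.5685,-.175,.0534,-.178)
E
```

```text
[ 0.56695698 -0.17953271  0.16254514] 0.7033602638689959 0.0
turn [-0.02  0.01 -0.05] /1 = [-0.024  0.014 -0.05 ]  shift [-0.03  0.19  4.37] /5 = [-0.006  0.038  0.873]
```

Emit:
carry_out:
  commands:
    - [0.7, -0.05, 0, 1, 0, 0, 0]
    - [0.7, 0, 0, 1, 0, 0, 0]
    - [0.7, 0, 0, 1, 0, 0, 0]
    - [0.7, 0, 0, 1, 0, 0, 0]
    - [0.7, 0, 0, 0.4, 0, 0, 0]
    - [0.7, 0, 0, 0, 0, 0, 0]
    - [0.3, 0, 0, 0, 0, 0, 0]
    - [0.3, 0, 0, 0, 0, 0, 0]

```text
clock: 22.35
position: [0.5695, -0.1753, 0.0529]
ee_rot: [0.279, 3.127, -0.0]
force: [0.3, -0.0, 0.5]
width: 0.58
gripper_force: 0.0
```

Emit:
carry_out:
  commands:
    - [0.3, 0, 0, 0, 0, 0, 0]
    - [0.3, 0, 0, 0, 0, 0, 0]
    - [0.3, 0, 0, 0, 0, 0, 0]

```text
clock: 22.65
position: [0.5692, -0.1753, 0.0524]
ee_rot: [0.279, 3.127, -0.0]
force: [-0.7, 0.2, 6.5]
width: 0.456
gripper_force: 20.0
```

Emit:
carry_out:
  commands:
    - [0.3, 0, 0, -0.4, 0, 0, 0]
    - [0.3, 0, 0, -0.7, 0, 0, 0]
    - [0.3, 0, 0, -1, 0, 0, 0]
    - [0.3, 0, 0, -1, 0, 0, 0]
    - [0.3, 0, 0, -1, 0, 0, 0]
    - [0.3, 0, 0, -0.6, 0, 0, 0]
    - [0.3, 0, 0, 0, 0, 0, 0]

```text
clock: 23.35
position: [0.5696, -0.1756, 0.1715]
ee_rot: [0.279, 3.125, -0.0]
force: [-0.1, 0.0, -2.2]
width: 0.457
gripper_force: 20.0
```

```bash
python3 - <<'E'
from h import *
from cell import arm
s=arm.observe()
print(s["position"],s["width"],s["gripper_force"]);plan(s,.5196,.1879,.17,.1475)
E
```

```text
[ 0.56960483 -0.17557813  0.17150789] 0.4567276485289325 19.99339084756457
turn [-0.01  0.04 -3.25] /4 = [-0.001  0.01  -0.814]  shift [-0.16 14.68  0.06] /15 = [-0.011  0.978  0.004]
```

Emit:
carry_out:
  commands:
    - [0.3, 0, 0, 0, 0, 0, -0.81]
    - [0.3, 0, 0, 0, 0, 0, -0.81]
    - [0.3, 0, 0, 0, 0, 0, -0.81]
    - [0.3, 0, 0, 0, 0, 0, -0.82]
    - [0.3, 0, 0.6, 0, 0, 0, 0]
    - [0.3, 0, 1, 0, 0, 0, 0]
    - [0.3, 0, 1, 0, 0, 0, 0]
    - [0.3, 0, 1, 0, 0, 0, 0]

```text
clock: 24.15
position: [0.5543, -0.0839, 0.1682]
ee_rot: [0.228, -3.132, -0.001]
force: [0.3, -0.0, -2.4]
width: 0.454
gripper_force: 20.0
```

Emit:
carry_out:
  commands:
    - [0.3, 0, 1, 0, 0, 0, 0]
    - [0.3, 0, 1, 0, 0, 0, 0]
    - [0.3, 0, 1, 0, 0, 0, 0]
    - [0.3, 0, 1, 0, 0, 0, 0]
    - [0.3, 0, 1, 0, 0, 0, 0]
    - [0.3, 0, 1, 0, 0, 0, 0]
    - [0.3, 0, 1, 0, 0, 0, 0]
    - [0.3, 0, 1, 0, 0, 0, 0]

```text
clock: 24.95
position: [0.5246, 0.1137, 0.1684]
ee_rot: [0.228, -3.132, -0.0]
force: [-0.7, -0.0, -1.3]
width: 0.455
gripper_force: 20.0
```

Emit:
carry_out:
  commands:
    - [0.3, 0, 1, 0, 0, 0, 0]
    - [0.3, 0, 1, 0, 0, 0, 0]
    - [0.3, 0, 0.6, 0, 0, 0, 0]
    - [0.3, 0, 0.4, 0, 0, 0, 0]
    - [0.3, 0, 0, 0, 0, 0, 0]
    - [0.3, 0, 0, 0, 0, 0, 0]

```text
clock: 25.55
position: [0.5151, 0.1849, 0.1689]
ee_rot: [0.229, -3.133, 0.001]
force: [-0.4, 0.1, -2.1]
width: 0.454
gripper_force: 20.0
```

```bash
python3 - <<'E'
from h import *
from cell import arm
s=arm.observe()
print(s["position"],s["width"],s["gripper_force"]);plan(s,.5196,.1879,.0484,.1475)
E
```

```text
[0.51506864 0.18494936 0.16886554] 0.4543348488245998 19.993232317767706
turn [-0.01 -0.   -0.02] /1 = [-0.007 -0.002 -0.016]  shift [-0.2   0.09  4.82] /5 = [-0.039  0.018  0.964]
```

Emit:
carry_out:
  commands:
    - [0.3, -0.18, 0.06, 1, 0, 0, 0]
    - [0.3, 0, 0, 1, 0, 0, 0]
    - [0.3, 0, 0, 1, 0, 0, 0]
    - [0.3, 0, 0, 0.9, 0, 0, 0]
    - [0.3, 0, 0, 0.5, 0, 0, 0]
    - [0.3, 0, 0, 0.2, 0, 0, 0]
    - [0.3, 0, 0, 0, 0, 0, 0]

```text
clock: 26.25
position: [0.5195, 0.1874, 0.0539]
ee_rot: [0.229, -3.133, 0.001]
force: [-0.2, -0.8, -1.3]
width: 0.456
gripper_force: 20.0
```

Emit:
carry_out:
  commands:
    - [0.3, 0, 0, 0.06, 0, 0, 0]
    - [0.3, 0, 0, 0.04, 0, 0, 0]
    - [0.3, 0, 0, 0, 0, 0, 0]

```text
clock: 26.55
position: [0.5196, 0.1883, 0.0521]
ee_rot: [-0.231, 3.132, 0.001]
force: [-0.1, -0.6, -2.3]
width: 0.452
gripper_force: 20.0
```

Emit:
carry_out:
  commands:
    - [0.3, 0, 0, 0.08, 0, 0, 0]
    - [0.3, 0, 0, 0.06, 0, 0, 0]
    - [0.3, 0, 0, 0, 0, 0, 0]

```text
clock: 26.85
position: [0.5195, 0.1882, 0.0484]
ee_rot: [-0.231, 3.133, 0.001]
force: [-0.9, -0.4, 4.1]
width: 0.452
gripper_force: 20.0
```

Emit:
carry_out:
  commands:
    - [0.3, 0, 0, 0.02, 0, 0, 0]
    - [0.3, 0, 0, 0.01, 0, 0, 0]
    - [0.3, 0, 0, 0, 0, 0, 0]

```text
clock: 27.15
position: [0.5196, 0.1882, 0.0483]
ee_rot: [-0.231, 3.132, 0.001]
force: [-2.8, -1.4, 13.7]
width: 0.456
gripper_force: 20.0
```

Emit:
carry_out:
  commands:
    - [0.52, 0, 0, -0.03, 0, 0, 0]
    - [0.6, 0, 0, 0, 0, 0, 0]
    - [0.66, 0, 0, 0, 0, 0, 0]
    - [0.66, 0, 0, -0.5, 0, 0, 0]
    - [0.66, 0, 0, -1, 0, 0, 0]
    - [0.66, 0, 0, -1, 0, 0, 0]
    - [0.66, 0, 0, -1, 0, 0, 0]
    - [0.66, 0, 0, -1, 0, 0, 0]

```text
clock: 27.95
position: [0.5192, 0.188, 0.1623]
ee_rot: [-0.231, 3.133, 0.0]
force: [0.5, 0.5, 0.4]
width: 0.659
gripper_force: 0.0
```

```bash
python3 - <<'E'
from h import *
from cell import arm
s=arm.observe()
print(s["position"],s["width"],s["gripper_force"]);plan(s,.555,-.253,.15,-.178)
E
```

```text
[0.51923841 0.18795319 0.16230584] 0.6594486615281483 0.0
turn [0.   0.   3.25] /4 = [0.    0.001 0.812]  shift [ -4.53 -17.11   0.49] /18 = [-0.252 -0.95   0.027]
```

Emit:
carry_out:
  commands:
    - [0.7, 0, 0, 0, 0, 0, 0.81]
    - [0.7, 0, 0, 0, 0, 0, 0.81]
    - [0.7, 0, 0, 0, 0, 0, 0.81]
    - [0.7, 0, 0, 0, 0, 0, 0.82]
    - [0.7, -0.25, -0.95, 0, 0, 0, 0]
    - [0.7, -0.25, -0.95, 0, 0, 0, 0]
    - [0.7, -0.25, -0.95, 0, 0, 0, 0]
    - [0.7, -0.25, -0.95, 0, 0, 0, 0]

```text
clock: 28.75
position: [0.5271, 0.0892, 0.1613]
ee_rot: [0.279, 3.129, 0.001]
force: [0.3, 0.4, 0.4]
width: 0.701
gripper_force: 0.0
```

Emit:
carry_out:
  commands:
    - [0.7, -0.25, -0.95, 0, 0, 0, 0]
    - [0.7, -0.25, -0.95, 0, 0, 0, 0]
    - [0.7, -0.25, -0.95, 0, 0, 0, 0]
    - [0.7, -0.25, -0.95, 0, 0, 0, 0]
    - [0.7, -0.25, -0.95, 0, 0, 0, 0]
    - [0.7, -0.25, -0.95, 0, 0, 0, 0]
    - [0.7, -0.25, -0.95, 0, 0, 0, 0]
    - [0.7, -0.25, -0.95, 0, 0, 0, 0]

```text
clock: 29.55
position: [0.5427, -0.1067, 0.1613]
ee_rot: [0.279, 3.129, 0.0]
force: [0.6, 0.3, -0.4]
width: 0.701
gripper_force: 0.0
```

Emit:
carry_out:
  commands:
    - [0.7, -0.25, -0.95, 0, 0, 0, 0]
    - [0.7, -0.25, -0.95, 0, 0, 0, 0]
    - [0.7, -0.25, -0.95, 0, 0, 0, 0]
    - [0.7, -0.25, -0.95, 0, 0, 0, 0]
    - [0.7, -0.25, -0.95, 0, 0, 0, 0]
    - [0.7, -0.03, -0.01, 0, 0, 0, 0]
    - [0.7, 0, 0, 0, 0, 0, 0]
    - [0.7, 0, 0, 0, 0, 0, 0]

```text
clock: 30.35
position: [0.5532, -0.2273, 0.1607]
ee_rot: [-0.277, -3.129, -0.001]
force: [0.3, 0.9, -0.3]
width: 0.697
gripper_force: 0.0
```

```bash
python3 - <<'E'
from h import *
from cell import arm
s=arm.observe()
print(s["position"],s["width"],s["gripper_force"]);plan(s,.555,-.253,.0534,-.178)
E
```

```text
[ 0.55320944 -0.22729561  0.16069169] 0.6971302507945785 0.0
turn [ 0.01 -0.    0.01] /1 = [ 0.009 -0.001  0.011]  shift [-0.25 -1.    4.29] /5 = [-0.051 -0.2    0.858]
```

Emit:
carry_out:
  commands:
    - [0.7, -0.22, -1, 0, 0, 0, 0]
    - [0.7, 0, 0, 1, 0, 0, 0]
    - [0.7, 0, 0, 1, 0, 0, 0]
    - [0.7, 0, 0, 1, 0, 0, 0]
    - [0.7, 0, 0, 1, 0, 0, 0]
    - [0.7, 0, 0, 0.3, 0, 0, 0]
    - [0.7, 0, 0, 0, 0, 0, 0]
    - [0.3, 0, 0, 0, 0, 0, 0]

```text
clock: 31.15
position: [0.5548, -0.2539, 0.0541]
ee_rot: [0.278, 3.128, -0.0]
force: [0.3, 0.9, 1.5]
width: 0.651
gripper_force: 0.0
```

Emit:
carry_out:
  commands:
    - [0.3, 0, 0, 0, 0, 0, 0]
    - [0.3, 0, 0, 0, 0, 0, 0]
    - [0.3, 0, 0, 0, 0, 0, 0]
    - [0.3, 0, 0, 0, 0, 0, 0]

```text
clock: 31.55
position: [0.5547, -0.2543, 0.054]
ee_rot: [0.279, 3.128, -0.0]
force: [-0.6, 1.0, 6.4]
width: 0.451
gripper_force: 20.0
```

Emit:
carry_out:
  commands:
    - [0.3, 0, 0, -0.4, 0, 0, 0]
    - [0.3, 0, 0, -0.7, 0, 0, 0]
    - [0.3, 0, 0, -1, 0, 0, 0]
    - [0.3, 0, 0, -1, 0, 0, 0]
    - [0.3, 0, 0, -1, 0, 0, 0]
    - [0.3, 0, 0, -0.6, 0, 0, 0]
    - [0.3, 0, 0, 0, 0, 0, 0]

```text
clock: 32.25
position: [0.5552, -0.2547, 0.1731]
ee_rot: [0.279, 3.125, -0.001]
force: [0.8, 0.6, -1.4]
width: 0.45
gripper_force: 20.0
```

```bash
python3 - <<'E'
from h import *
from cell import arm
s=arm.observe()
print(s["position"],s["width"],s["gripper_force"]);plan(s,.5062,.2764,.17,.1475)
E
```

```text
[ 0.55515585 -0.25474141  0.17314261] 0.4500279445493764 19.999590266961604
turn [-0.01  0.04 -3.26] /4 = [-0.003  0.01  -0.814]  shift [-1.19 21.3   0.13] /22 = [-0.054  0.968  0.006]
```

Emit:
carry_out:
  commands:
    - [0.3, 0, 0, 0, 0, 0, -0.81]
    - [0.3, 0, 0, 0, 0, 0, -0.81]
    - [0.3, 0, 0, 0, 0, 0, -0.82]
    - [0.3, 0, 0, 0, 0, 0, -0.82]
    - [0.3, -0.05, 0.6, 0, 0, 0, 0]
    - [0.3, -0.05, 1, 0, 0, 0, 0]
    - [0.3, -0.05, 1, 0, 0, 0, 0]
    - [0.3, -0.05, 1, 0, 0, 0, 0]

```text
clock: 33.05
position: [0.5449, -0.1621, 0.1697]
ee_rot: [0.229, -3.132, -0.002]
force: [0.7, 0.1, -2.5]
width: 0.449
gripper_force: 20.0
```

Emit:
carry_out:
  commands:
    - [0.3, -0.05, 1, 0, 0, 0, 0]
    - [0.3, -0.05, 1, 0, 0, 0, 0]
    - [0.3, -0.05, 1, 0, 0, 0, 0]
    - [0.3, -0.05, 1, 0, 0, 0, 0]
    - [0.3, -0.05, 1, 0, 0, 0, 0]
    - [0.3, -0.05, 1, 0, 0, 0, 0]
    - [0.3, -0.05, 1, 0, 0, 0, 0]
    - [0.3, -0.05, 1, 0, 0, 0, 0]

```text
clock: 33.85
position: [0.5249, 0.037, 0.1699]
ee_rot: [0.23, -3.132, -0.001]
force: [0.2, 0.6, -1.5]
width: 0.452
gripper_force: 20.0
```

Emit:
carry_out:
  commands:
    - [0.3, -0.05, 1, 0, 0, 0, 0]
    - [0.3, -0.05, 1, 0, 0, 0, 0]
    - [0.3, -0.05, 1, 0, 0, 0, 0]
    - [0.3, -0.05, 1, 0, 0, 0, 0]
    - [0.3, -0.05, 1, 0, 0, 0, 0]
    - [0.3, -0.05, 1, 0, 0, 0, 0]
    - [0.3, -0.05, 1, 0, 0, 0, 0]
    - [0.3, -0.05, 1, 0, 0, 0, 0]

```text
clock: 34.65
position: [0.5049, 0.2359, 0.1698]
ee_rot: [0.23, -3.132, 0.0]
force: [0.1, -0.3, -1.5]
width: 0.451
gripper_force: 20.0
```

Emit:
carry_out:
  commands:
    - [0.3, -0.1, 1, 0, 0, 0, 0]
    - [0.3, -0.1, 0.7, 0, 0, 0, 0]
    - [0.3, 0, 0, 0, 0, 0, 0]
    - [0.3, 0, 0, 0, 0, 0, 0]
    - [0.3, 0, 0, 0, 0, 0, 0]

```text
clock: 35.15
position: [0.5052, 0.2757, 0.1703]
ee_rot: [0.229, -3.133, 0.001]
force: [-0.1, 0.1, -1.7]
width: 0.454
gripper_force: 20.0
```

```bash
python3 - <<'E'
from h import *
from cell import arm
s=arm.observe()
print(s["position"],s["width"],s["gripper_force"]);plan(s,.5062,.2764,.05,.1475)
E
```

```text
[0.5051838  0.27571021 0.17030998] 0.45402500444853344 19.99958240892738
turn [-0.01 -0.   -0.01] /1 = [-0.009 -0.004 -0.013]  shift [-0.04  0.02  4.81] /5 = [-0.009  0.004  0.962]
```

Emit:
carry_out:
  commands:
    - [0.3, 0, 0, 1, 0, 0, 0]
    - [0.3, 0, 0, 1, 0, 0, 0]
    - [0.3, 0, 0, 1, 0, 0, 0]
    - [0.3, 0, 0, 0.9, 0, 0, 0]
    - [0.3, 0, 0, 0.5, 0, 0, 0]
    - [0.3, 0, 0, 0.25, 0, 0, 0]
    - [0.3, 0, 0, 0, 0, 0, 0]

```text
clock: 35.85
position: [0.5052, 0.2765, 0.054]
ee_rot: [0.231, -3.133, 0.001]
force: [-0.2, -0.5, -1.4]
width: 0.458
gripper_force: 20.0
```

Emit:
carry_out:
  commands:
    - [0.3, 0, 0, 0.06, 0, 0, 0]
    - [0.3, 0, 0, 0.04, 0, 0, 0]
    - [0.3, 0, 0, 0, 0, 0, 0]

```text
clock: 36.15
position: [0.5055, 0.2773, 0.0523]
ee_rot: [-0.232, 3.132, 0.001]
force: [0.1, 0.5, -1.9]
width: 0.448
gripper_force: 20.0
```

Emit:
carry_out:
  commands:
    - [0.3, 0, 0, 0.07, 0, 0, 0]
    - [0.3, 0, 0, 0.03, 0, 0, 0]
    - [0.3, 0, 0, 0, 0, 0, 0]

```text
clock: 36.45
position: [0.5054, 0.2772, 0.0499]
ee_rot: [-0.232, 3.132, 0.001]
force: [-1.9, -0.3, 6.2]
width: 0.449
gripper_force: 20.0
```

Emit:
carry_out:
  commands:
    - [0.3, 0, 0, 0.02, 0, 0, 0]
    - [0.3, 0, 0, 0.01, 0, 0, 0]
    - [0.3, 0, 0, 0, 0, 0, 0]

```text
clock: 36.75
position: [0.5055, 0.2773, 0.0499]
ee_rot: [-0.232, 3.132, 0.001]
force: [-3.6, -1.0, 14.8]
width: 0.449
gripper_force: 20.0
```

Shaker A is down. I'll release it, lift, and look again from the top to recheck the jars.

Emit:
carry_out:
  commands:
    - [0.52, 0, 0, -0.03, 0, 0, 0]
    - [0.6, 0, 0, 0, 0, 0, 0]
    - [0.66, 0, 0, 0, 0, 0, 0]
    - [0.66, 0, 0, -0.5, 0, 0, 0]
    - [0.66, 0, 0, -1, 0, 0, 0]
    - [0.66, 0, 0, -1, 0, 0, 0]
    - [0.66, 0, 0, -1, 0, 0, 0]
    - [0.66, 0, 0, -1, 0, 0, 0]

```text
clock: 37.55
position: [0.5052, 0.277, 0.1636]
ee_rot: [-0.232, 3.133, 0.0]
force: [-0.5, 0.4, -0.2]
width: 0.66
gripper_force: 0.0
```

```bash
cat > look.py <<'E'
from h import *
from cell import arm
import sys
s=arm.observe();print(s["position"],s["clock"])
d=arm.get_image("top");np.savez("t.npz",**d);e=arm.get_image("side");np.savez("s.npz",**e)
cv2.imwrite("pics/%s.png"%sys.argv[1],np.vstack([cv2.resize(d["pixels"][140:270,130:430],None,fx=2,fy=2),cv2.resize(e["pixels"][110:360,130:430],(600,340))])[...,::-1])
h=cv2.cvtColor(d["pixels"],cv2.COLOR_RGB2HSV);m=cv2.inRange(h,(0,0,170),(180,70,255));k=np.zeros_like(m);k[150:270,130:375]=m[150:270,130:375]
n,_,st,c=cv2.connectedComponentsWithStats(cv2.morphologyEx(k,cv2.MORPH_OPEN,np.ones((3,3))))
for i in range(1,n):
    if 100<st[i,4]<400:print(c[i].round(1),st[i,4],onplane(d,*c[i],.045).round(4))
E
python3 look.py l1
```

```text
[0.50518295 0.27696484 0.16358386] 37.55
[166.1 173.9] 118 [0.6184 0.3244 0.045 ]
[187.8 218.4] 141 [0.4726 0.2518 0.045 ]
[266. 235.] 241 [ 0.4181 -0.0024  0.045 ]
[190.1 243.7] 241 [0.3911 0.2436 0.045 ]
[346.8 241.9] 241 [ 0.3952 -0.2632  0.045 ]
```

View pics/l1.png

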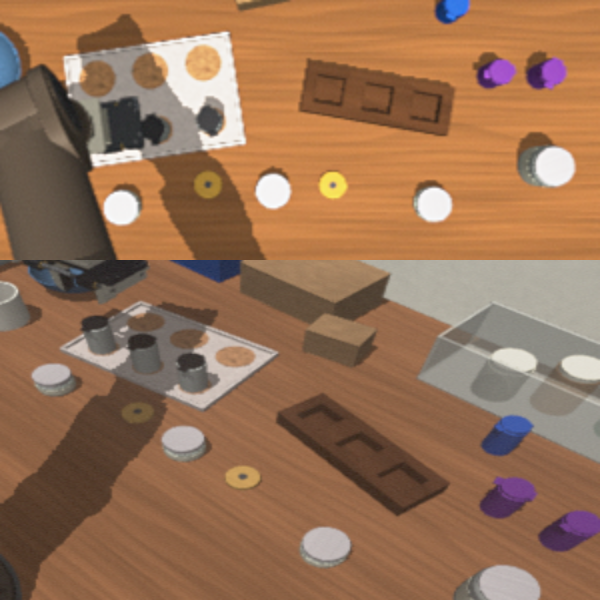

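All three shakers stand shut on the small rounds (tops at (95,330), (143,350) and (192,370) in the lower view) and the jars haven't moved. I'll pick jar 1 with the fingertips at 13 mm, so they clear the 14 mm tray rim when placing.

```bash
python3 - <<'E'
from h import *
from cell import arm
s=arm.observe()
plan(s,.391,.2437,.013,.1475)
E
```

```text
turn [0.03 0.06 0.  ] /1 = [0.028 0.056 0.003]  shift [ 4.8  -0.67  6.12] /7 = [ 0.685 -0.096  0.874]
```

Emit:
carry_out:
  commands:
    - [0.8, 0.96, -0.13, 0, 0, 0, 0]
    - [0.8, 0.96, -0.13, 0, 0, 0, 0]
    - [0.8, 0.96, -0.13, 0, 0, 0, 0]
    - [0.8, 0.96, -0.13, 0, 0, 0, 0]
    - [0.8, 0.96, -0.15, 0, 0, 0, 0]
    - [0.8, 0, 0, 0.6, 0, 0, 0]
    - [0.8, 0, 0, 1, 0, 0, 0]
    - [0.8, 0, 0, 1, 0, 0, 0]

```text
clock: 38.45
position: [0.389, 0.243, 0.0966]
ee_rot: [-0.233, 3.132, 0.002]
force: [-0.3, 0.1, -0.7]
width: 0.801
gripper_force: 0.0
```

Emit:
carry_out:
  commands:
    - [0.8, 0, 0, 1, 0, 0, 0]
    - [0.8, 0, 0, 1, 0, 0, 0]
    - [0.8, 0, 0, 0.8, 0, 0, 0]
    - [0.8, 0, 0, 0.3, 0, 0, 0]
    - [0.8, 0, 0, 0, 0, 0, 0]

```text
clock: 38.95
position: [0.3885, 0.2423, 0.0186]
ee_rot: [0.232, -3.131, 0.002]
force: [-0.4, -0.0, 0.4]
width: 0.798
gripper_force: 0.0
```

```bash
python3 - <<'E'
from h import *
from cell import arm
s=arm.observe();print(s["position"],s["width"])
plan(s,.391,.2437,.013,.1475)
E
```

```text
[0.38848373 0.24228798 0.01864823] 0.7978566791852411
turn [-0.01 -0.02  0.  ] /1 = [-0.01  -0.016  0.003]  shift [-0.11  0.04  0.23] /1 = [-0.108  0.041  0.226]
```

Emit:
carry_out:
  commands:
    - [0.8, -0.1, 0.04, 0.2, 0, 0, 0]
    - [0.8, 0, 0, 0, 0, 0, 0]
    - [0.4, 0, 0, 0, 0, 0, 0]
    - [0.4, 0, 0, 0, 0, 0, 0]
    - [0.4, 0, 0, 0, 0, 0, 0]
    - [0.4, 0, 0, 0, 0, 0, 0]
  squeeze: 25

```text
clock: 39.55
position: [0.3914, 0.2443, 0.0146]
ee_rot: [-0.232, 3.133, 0.001]
force: [-0.9, 0.2, 4.9]
width: 0.604
gripper_force: 25.0
```

Emit:
carry_out:
  commands:
    - [0.4, 0, 0, -0.3, 0, 0, 0]
    - [0.4, 0, 0, -0.7, 0, 0, 0]
    - [0.4, 0, 0, -1, 0, 0, 0]
    - [0.4, 0, 0, -1, 0, 0, 0]
    - [0.4, 0, 0, -1, 0, 0, 0]
    - [0.4, 0, 0, -1, 0, 0, 0]
    - [0.4, 0, 0, -1, 0, 0, 0]
    - [0.4, 0, 0, 0, 0, 0, 0]

```text
clock: 40.35
position: [0.3926, 0.245, 0.1672]
ee_rot: [-0.232, 3.129, 0.005]
force: [0.4, 0.2, -2.0]
width: 0.603
gripper_force: 25.0
```

```bash
python3 - <<'E'
from h import *
from cell import arm
s=arm.observe();print(s["position"],s["width"],s["gripper_force"],s["force"])
plan(s,.6056,.2909,.15,.1475)
E
```

```text
[0.39258361 0.24498184 0.16720146] 0.6027465716772211 24.99970704317093 [ 0.37343692  0.24869119 -2.00853658]
turn [0.03 0.04 0.  ] /1 = [0.028 0.042 0.005]  shift [-8.7   0.56  0.69] /9 = [-0.966  0.063  0.076]
```

Emit:
carry_out:
  commands:
    - [0.4, -0.7, 0.06, 0, 0, 0, 0]
    - [0.4, -1, 0.07, 0, 0, 0, 0]
    - [0.4, -1, 0.07, 0, 0, 0, 0]
    - [0.4, -1, 0.07, 0, 0, 0, 0]
    - [0.4, -1, 0.07, 0, 0, 0, 0]
    - [0.4, -1, 0.07, 0, 0, 0, 0]
    - [0.4, -1, 0.07, 0, 0, 0, 0]
    - [0.4, -1, 0.07, 0, 0, 0, 0]

```text
clock: 41.15
position: [0.5798, 0.2859, 0.1627]
ee_rot: [0.232, -3.131, 0.002]
force: [-0.7, 0.7, -2.0]
width: 0.6
gripper_force: 25.0
```

Emit:
carry_out:
  commands:
    - [0.4, -0.7, 0, 0, 0, 0, 0]
    - [0.4, -0.3, 0, 0, 0, 0, 0]
    - [0.4, 0, 0, 0, 0, 0, 0]
    - [0.4, 0, 0, 0, 0, 0, 0]
    - [0.4, 0, 0, 0, 0, 0, 0]

```text
clock: 41.65
position: [0.6032, 0.2899, 0.1641]
ee_rot: [0.233, -3.132, -0.0]
force: [-0.2, -0.6, -2.5]
width: 0.606
gripper_force: 25.0
```

```bash
python3 - <<'E'
from h import *
from cell import arm
s=arm.observe();print(s["position"],s["width"],s["gripper_force"],s["force"])
plan(s,.6056,.2909,.0206,.1475)
E
```

```text
[0.6032317  0.28987598 0.16408589] 0.606316727646001 24.99968647956848 [-0.18667028 -0.55099619 -2.47009052]
turn [ 0.   -0.01  0.01] /1 = [ 0.002 -0.01   0.01 ]  shift [-0.1   0.03  5.74] /6 = [-0.017  0.004  0.957]
```

Emit:
carry_out:
  commands:
    - [0.4, -0.06, 0, 1, 0, 0, 0]
    - [0.4, 0, 0, 1, 0, 0, 0]
    - [0.4, 0, 0, 1, 0, 0, 0]
    - [0.4, 0, 0, 1, 0, 0, 0]
    - [0.4, 0, 0, 0.8, 0, 0, 0]
    - [0.4, 0, 0, 0.5, 0, 0, 0]
    - [0.4, 0, 0, 0.2, 0, 0, 0]
    - [0.4, 0, 0, 0, 0, 0, 0]

```text
clock: 42.45
position: [0.6056, 0.2901, 0.0267]
ee_rot: [0.233, -3.133, 0.0]
force: [0.3, 0.1, -1.4]
width: 0.604
gripper_force: 25.0
```

Emit:
carry_out:
  commands:
    - [0.4, 0, 0, 0.06, 0, 0, 0]
    - [0.4, 0, 0, 0.04, 0, 0, 0]
    - [0.4, 0, 0, 0, 0, 0, 0]

```text
clock: 42.75
position: [0.6062, 0.2902, 0.0249]
ee_rot: [-0.232, 3.132, 0.001]
force: [-0.4, -0.6, -3.1]
width: 0.604
gripper_force: 25.0
```

Emit:
carry_out:
  commands:
    - [0.4, 0, 0, 0.08, 0, 0, 0]
    - [0.4, 0, 0, 0.06, 0, 0, 0]
    - [0.4, 0, 0, 0, 0, 0, 0]

```text
clock: 43.05
position: [0.6059, 0.2901, 0.0208]
ee_rot: [-0.232, 3.133, 0.0]
force: [-0.9, 0.9, -1.8]
width: 0.605
gripper_force: 25.0
```

Emit:
carry_out:
  commands:
    - [0.4, 0, 0, 0.02, 0, 0, 0]
    - [0.4, 0, 0, 0.02, 0, 0, 0]
    - [0.4, 0, 0, 0, 0, 0, 0]

```text
clock: 43.35
position: [0.606, 0.2901, 0.0207]
ee_rot: [-0.232, 3.133, 0.001]
force: [-2.8, -1.6, 7.9]
width: 0.601
gripper_force: 25.0
```

Emit:
carry_out:
  commands:
    - [0.65, 0, 0, -0.02, 0, 0, 0]
    - [0.7, 0, 0, 0, 0, 0, 0]
    - [0.72, 0, 0, 0, 0, 0, 0]
    - [0.72, 0, 0, -0.5, 0, 0, 0]
    - [0.72, 0, 0, -1, 0, 0, 0]
    - [0.72, 0, 0, -1, 0, 0, 0]
    - [0.72, 0, 0, -1, 0, 0, 0]
    - [0.72, 0, 0, -1, 0, 0, 0]

```text
clock: 44.15
position: [0.606, 0.29, 0.1347]
ee_rot: [-0.232, 3.132, 0.0]
force: [0.5, 0.3, 0.6]
width: 0.718
gripper_force: 0.0
```

Emit:
carry_out:
  commands:
    - [0.8, 0, 0, -1, 0, 0, 0]
    - [0.8, 0, 0, -0.5, 0, 0, 0]
    - [0.8, 0, 0, 0, 0, 0, 0]

```text
clock: 44.45
position: [0.607, 0.2905, 0.1726]
ee_rot: [-0.232, 3.129, 0.003]
force: [1.0, -0.5, 0.3]
width: 0.802
gripper_force: 0.0
```

```bash
python3 look.py l2;  python3 - <<'E'
from h import *
from cell import arm
s=arm.observe();print(s["position"],s["width"])
plan(s,.4179,-.0024,.013,0)
E
```

```text
[0.60696848 0.29046637 0.17261984] 44.45
[266. 235.] 241 [ 0.4181 -0.0024  0.045 ]
[346.8 242. ] 242 [ 0.3951 -0.2632  0.045 ]
[0.60545256 0.28996527 0.16961221] 0.7990968489250401
turn [-0.   -0.01  1.48] /2 = [-0.001 -0.003  0.741]  shift [  7.5  -11.69   6.26] /12 = [ 0.625 -0.975  0.522]
```

Emit:
carry_out:
  commands:
    - [0.8, 0, 0, 0, 0, 0, 0.74]
    - [0.8, 0, 0, 0, 0, 0, 0.74]
    - [0.8, 0.63, -0.98, 0, 0, 0, 0]
    - [0.8, 0.63, -0.98, 0, 0, 0, 0]
    - [0.8, 0.63, -0.98, 0, 0, 0, 0]
    - [0.8, 0.63, -0.98, 0, 0, 0, 0]
    - [0.8, 0.63, -0.98, 0, 0, 0, 0]
    - [0.8, 0.63, -0.98, 0, 0, 0, 0]

```text
clock: 45.35
position: [0.5097, 0.1418, 0.1687]
ee_rot: [0.0, -3.139, 0.002]
force: [0.4, -0.1, 0.1]
width: 0.804
gripper_force: 0.0
```

Emit:
carry_out:
  commands:
    - [0.8, 0.63, -0.98, 0, 0, 0, 0]
    - [0.8, 0.63, -0.98, 0, 0, 0, 0]
    - [0.8, 0.63, -0.98, 0, 0, 0, 0]
    - [0.8, 0.63, -0.98, 0, 0, 0, 0]
    - [0.8, 0.63, -0.98, 0, 0, 0, 0]
    - [0.8, 0.57, -0.91, 0, 0, 0, 0]
    - [0.8, 0, 0, 0, 0, 0, 0]
    - [0.8, 0, 0, 0, 0, 0, 0]

```text
clock: 46.15
position: [0.4178, -0.0023, 0.1696]
ee_rot: [-0.001, -3.14, 0.0]
force: [-0.5, 0.2, 0.3]
width: 0.797
gripper_force: 0.0
```

```bash
python3 - <<'E'
from h import *
from cell import arm
s=arm.observe();print(s["position"],s["width"])
plan(s,.4179,-.0024,.014,0)
E
```

```text
[ 0.41776064 -0.00233365  0.16955582] 0.7973262202754404
turn [-0.   -0.01 -0.01] /1 = [-0.001 -0.013 -0.008]  shift [-0.01 -0.    6.22] /7 = [-0.001 -0.     0.889]
```

Emit:
carry_out:
  commands:
    - [0.8, 0, 0, 1, 0, 0, 0]
    - [0.8, 0, 0, 1, 0, 0, 0]
    - [0.8, 0, 0, 1, 0, 0, 0]
    - [0.8, 0, 0, 1, 0, 0, 0]
    - [0.8, 0, 0, 1, 0, 0, 0]
    - [0.8, 0, 0, 0.8, 0, 0, 0]
    - [0.8, 0, 0, 0.4, 0, 0, 0]
    - [0.8, 0, 0, 0, 0, 0, 0]

```text
clock: 46.95
position: [0.4177, -0.0018, 0.0139]
ee_rot: [0.001, -3.139, 0.001]
force: [0.2, 0.9, 0.4]
width: 0.798
gripper_force: 0.0
```

Emit:
carry_out:
  commands:
    - [0.8, 0, 0, 0, 0, 0, 0]
    - [0.4, 0, 0, 0, 0, 0, 0]
    - [0.4, 0, 0, 0, 0, 0, 0]
    - [0.4, 0, 0, 0, 0, 0, 0]
    - [0.4, 0, 0, 0, 0, 0, 0]

```text
clock: 47.45
position: [0.4189, -0.0021, 0.0158]
ee_rot: [-0.0, 3.14, 0.001]
force: [-1.3, -0.5, 8.4]
width: 0.602
gripper_force: 25.0
```

Emit:
carry_out:
  commands:
    - [0.4, 0, 0, -0.3, 0, 0, 0]
    - [0.4, 0, 0, -0.7, 0, 0, 0]
    - [0.4, 0, 0, -1, 0, 0, 0]
    - [0.4, 0, 0, -1, 0, 0, 0]
    - [0.4, 0, 0, -1, 0, 0, 0]
    - [0.4, 0, 0, -1, 0, 0, 0]
    - [0.4, 0, 0, -1, 0, 0, 0]
    - [0.4, 0, 0, 0, 0, 0, 0]

```text
clock: 48.25
position: [0.4199, -0.0021, 0.1681]
ee_rot: [0.0, 3.137, 0.002]
force: [0.7, 0.1, -2.8]
width: 0.606
gripper_force: 25.0
```

```bash
python3 - <<'E'
from h import *
from cell import arm
s=arm.observe();print(s["position"],s["width"],s["gripper_force"],s["force"])
plan(s,.6185,.2022,.16,.1475)
E
```

```text
[ 0.41985184 -0.00214726  0.16812531] 0.6059725310648038 24.999836683273315 [ 0.68443543  0.14098245 -2.79203025]
turn [ 0.01  0.05 -1.48] /2 = [ 0.005  0.025 -0.738]  shift [-9.06  6.92  0.33] /10 = [-0.906  0.692  0.033]
```

Emit:
carry_out:
  commands:
    - [0.4, 0, 0, 0, 0, 0, -0.74]
    - [0.4, 0, 0, 0, 0, 0, -0.74]
    - [0.4, -0.6, 0.4, 0, 0, 0, 0]
    - [0.4, -0.95, 0.73, 0, 0, 0, 0]
    - [0.4, -0.95, 0.73, 0, 0, 0, 0]
    - [0.4, -0.95, 0.73, 0, 0, 0, 0]
    - [0.4, -0.95, 0.73, 0, 0, 0, 0]
    - [0.4, -0.95, 0.73, 0, 0, 0, 0]

```text
clock: 49.05
position: [0.5364, 0.1193, 0.1644]
ee_rot: [0.231, -3.132, 0.0]
force: [1.0, -0.3, -2.7]
width: 0.603
gripper_force: 25.0
```

Emit:
carry_out:
  commands:
    - [0.4, -0.95, 0.73, 0, 0, 0, 0]
    - [0.4, -0.95, 0.73, 0, 0, 0, 0]
    - [0.4, -0.95, 0.73, 0, 0, 0, 0]
    - [0.4, -0.75, 0.6, 0, 0, 0, 0]
    - [0.4, 0, 0, 0, 0, 0, 0]
    - [0.4, 0, 0, 0, 0, 0, 0]
    - [0.4, 0, 0, 0, 0, 0, 0]

```text
clock: 49.75
position: [0.6138, 0.1991, 0.1646]
ee_rot: [0.231, -3.132, 0.001]
force: [0.0, -1.0, -1.9]
width: 0.601
gripper_force: 25.0
```

```bash
python3 - <<'E'
from h import *
from cell import arm
s=arm.observe();print(s["position"],s["width"],s["gripper_force"],s["force"])
plan(s,.6185,.2022,.0215,.1475)
E
```

```text
[0.61383875 0.19913916 0.16460884] 0.6010288184480895 24.999692738056183 [ 0.01543814 -1.03454203 -1.88840096]
turn [-0.01 -0.01 -0.01] /1 = [-0.007 -0.013 -0.005]  shift [-0.2   0.09  5.72] /6 = [-0.034  0.016  0.954]
```

Emit:
carry_out:
  commands:
    - [0.4, -0.15, 0.08, 1, 0, 0, 0]
    - [0.4, 0, 0, 1, 0, 0, 0]
    - [0.4, 0, 0, 1, 0, 0, 0]
    - [0.4, 0, 0, 1, 0, 0, 0]
    - [0.4, 0, 0, 0.8, 0, 0, 0]
    - [0.4, 0, 0, 0.5, 0, 0, 0]
    - [0.4, 0, 0, 0.2, 0, 0, 0]
    - [0.4, 0, 0, 0, 0, 0, 0]

```text
clock: 50.55
position: [0.6177, 0.2021, 0.0277]
ee_rot: [0.231, -3.133, 0.0]
force: [1.3, -0.5, -1.5]
width: 0.607
gripper_force: 25.0
```

Emit:
carry_out:
  commands:
    - [0.4, 0, 0, 0.08, 0, 0, 0]
    - [0.4, 0, 0, 0.05, 0, 0, 0]
    - [0.4, 0, 0, 0, 0, 0, 0]

```text
clock: 50.85
position: [0.6181, 0.2026, 0.025]
ee_rot: [-0.232, 3.132, 0.001]
force: [-0.1, -0.2, -2.2]
width: 0.602
gripper_force: 25.0
```

Emit:
carry_out:
  commands:
    - [0.4, 0, 0, 0.08, 0, 0, 0]
    - [0.4, 0, 0, 0.06, 0, 0, 0]
    - [0.4, 0, 0, 0, 0, 0, 0]

```text
clock: 51.15
position: [0.6181, 0.2026, 0.0219]
ee_rot: [-0.232, 3.132, 0.001]
force: [-3.0, -0.9, 8.2]
width: 0.601
gripper_force: 25.0
```

Emit:
carry_out:
  commands:
    - [0.4, 0, 0, 0.01, 0, 0, 0]
    - [0.4, 0, 0, 0.01, 0, 0, 0]
    - [0.4, 0, 0, 0, 0, 0, 0]

```text
clock: 51.45
position: [0.6181, 0.2026, 0.0219]
ee_rot: [-0.232, 3.132, 0.001]
force: [-4.1, -0.4, 12.9]
width: 0.6
gripper_force: 25.0
```

Jar 2 is down. Release, lift, and check jar 3.

Emit:
carry_out:
  commands:
    - [0.65, 0, 0, -0.02, 0, 0, 0]
    - [0.7, 0, 0, 0, 0, 0, 0]
    - [0.71, 0, 0, 0, 0, 0, 0]
    - [0.71, 0, 0, -0.5, 0, 0, 0]
    - [0.71, 0, 0, -1, 0, 0, 0]
    - [0.71, 0, 0, -1, 0, 0, 0]
    - [0.71, 0, 0, -1, 0, 0, 0]
    - [0.71, 0, 0, -1, 0, 0, 0]

```text
clock: 52.25
position: [0.6179, 0.2024, 0.1354]
ee_rot: [-0.232, 3.132, 0.0]
force: [1.1, -0.1, -0.1]
width: 0.707
gripper_force: 0.0
```

Emit:
carry_out:
  commands:
    - [0.8, 0, 0, -1, 0, 0, 0]
    - [0.8, 0, 0, -0.5, 0, 0, 0]
    - [0.8, 0, 0, 0, 0, 0, 0]
    - [0.8, 0, 0, 0, 0, 0, 0]

```text
clock: 52.65
position: [0.6175, 0.2024, 0.1704]
ee_rot: [0.232, -3.132, 0.0]
force: [0.1, -0.1, -0.2]
width: 0.8
gripper_force: 0.0
```

```bash
python3 look.py l3;  python3 - <<'E'
from h import *
from cell import arm
s=arm.observe();print(s["position"],s["width"])
plan(s,.3952,-.2634,.013,-.178)
E
```

```text
[0.61747104 0.20241127 0.17039331] 52.65
[346.8 242. ] 242 [ 0.3951 -0.2632  0.045 ]
[0.61698774 0.20224665 0.16951286] 0.799558871838874
turn [-0.01 -0.02  3.26] /4 = [-0.002 -0.006  0.815]  shift [  5.43 -19.9    6.26] /20 = [ 0.272 -0.995  0.313]
```

Emit:
carry_out:
  commands:
    - [0.8, 0, 0, 0, 0, 0, 0.81]
    - [0.8, 0, 0, 0, 0, 0, 0.81]
    - [0.8, 0, 0, 0, 0, 0, 0.82]
    - [0.8, 0, 0, 0, 0, 0, 0.82]
    - [0.8, 0.27, -1, 0, 0, 0, 0]
    - [0.8, 0.27, -1, 0, 0, 0, 0]
    - [0.8, 0.27, -1, 0, 0, 0, 0]
    - [0.8, 0.27, -1, 0, 0, 0, 0]

```text
clock: 53.55
position: [0.5724, 0.1078, 0.1696]
ee_rot: [-0.279, -3.127, 0.002]
force: [0.4, -1.0, -0.1]
width: 0.799
gripper_force: 0.0
```

Emit:
carry_out:
  commands:
    - [0.8, 0.27, -1, 0, 0, 0, 0]
    - [0.8, 0.27, -1, 0, 0, 0, 0]
    - [0.8, 0.27, -1, 0, 0, 0, 0]
    - [0.8, 0.27, -1, 0, 0, 0, 0]
    - [0.8, 0.27, -1, 0, 0, 0, 0]
    - [0.8, 0.27, -1, 0, 0, 0, 0]
    - [0.8, 0.27, -1, 0, 0, 0, 0]
    - [0.8, 0.27, -1, 0, 0, 0, 0]

```text
clock: 54.35
position: [0.4838, -0.0793, 0.17]
ee_rot: [-0.279, -3.127, 0.001]
force: [0.8, -0.6, -0.2]
width: 0.801
gripper_force: 0.0
```

Emit:
carry_out:
  commands:
    - [0.8, 0.27, -1, 0, 0, 0, 0]
    - [0.8, 0.27, -1, 0, 0, 0, 0]
    - [0.8, 0.27, -1, 0, 0, 0, 0]
    - [0.8, 0.27, -1, 0, 0, 0, 0]
    - [0.8, 0.27, -1, 0, 0, 0, 0]
    - [0.8, 0.27, -1, 0, 0, 0, 0]
    - [0.8, 0.27, -1, 0, 0, 0, 0]
    - [0.8, 0.3, -0.9, 0, 0, 0, 0]

```text
clock: 55.15
position: [0.3951, -0.264, 0.1701]
ee_rot: [-0.279, -3.127, -0.0]
force: [0.2, -1.1, -0.6]
width: 0.802
gripper_force: 0.0
```

Emit:
carry_out:
  commands:
    - [0.8, 0, 0, 0, 0, 0, 0]
    - [0.8, 0, 0, 0, 0, 0, 0]

```text
clock: 55.35
position: [0.3956, -0.2631, 0.1703]
ee_rot: [-0.281, -3.128, -0.001]
force: [-0.0, 0.8, -0.0]
width: 0.801
gripper_force: 0.0
```

```bash
python3 - <<'E'
from h import *
from cell import arm
d,s=wrist(arm);print(s["position"],s["width"])
plan(s,.3952,-.2634,.014,-.178)
E
```

```text
[ 0.39561655 -0.26313618  0.17025128] 0.8012977509240728
turn [ 0.   -0.01 -0.01] /1 = [ 0.003 -0.015 -0.013]  shift [ 0.01 -0.01  6.25] /7 = [ 0.002 -0.002  0.893]
```

Emit:
carry_out:
  commands:
    - [0.8, 0, 0, 1, 0, 0, 0]
    - [0.8, 0, 0, 1, 0, 0, 0]
    - [0.8, 0, 0, 1, 0, 0, 0]
    - [0.8, 0, 0, 1, 0, 0, 0]
    - [0.8, 0, 0, 1, 0, 0, 0]
    - [0.8, 0, 0, 0.8, 0, 0, 0]
    - [0.8, 0, 0, 0.4, 0, 0, 0]
    - [0.8, 0, 0, 0, 0, 0, 0]

```text
clock: 56.2
position: [0.3958, -0.2621, 0.0149]
ee_rot: [-0.277, -3.127, -0.002]
force: [-0.2, -0.5, -0.3]
width: 0.8
gripper_force: 0.0
```

Emit:
carry_out:
  commands:
    - [0.8, 0, 0, 0, 0, 0, 0]
    - [0.4, 0, 0, 0, 0, 0, 0]
    - [0.4, 0, 0, 0, 0, 0, 0]
    - [0.4, 0, 0, 0, 0, 0, 0]
    - [0.4, 0, 0, 0, 0, 0, 0]

```text
clock: 56.7
position: [0.3967, -0.2635, 0.0166]
ee_rot: [0.279, 3.128, -0.001]
force: [-0.5, 0.5, 7.0]
width: 0.602
gripper_force: 25.0
```

Emit:
carry_out:
  commands:
    - [0.4, 0, 0, -0.3, 0, 0, 0]
    - [0.4, 0, 0, -0.7, 0, 0, 0]
    - [0.4, 0, 0, -1, 0, 0, 0]
    - [0.4, 0, 0, -1, 0, 0, 0]
    - [0.4, 0, 0, -1, 0, 0, 0]
    - [0.4, 0, 0, -1, 0, 0, 0]
    - [0.4, 0, 0, -1, 0, 0, 0]
    - [0.4, 0, 0, 0, 0, 0, 0]

```text
clock: 57.5
position: [0.3974, -0.2641, 0.1689]
ee_rot: [0.279, 3.124, -0.002]
force: [0.7, -0.2, -1.7]
width: 0.606
gripper_force: 25.0
```

```bash
python3 - <<'E'
from h import *
from cell import arm
s=arm.observe();print(s["position"],s["width"],s["gripper_force"],s["force"])
plan(s,.632,.1132,.16,.1475)
E
```

```text
[ 0.39740682 -0.26408071  0.1689309 ] 0.6058854177072167 24.99942809343338 [ 0.71557352 -0.15502743 -1.68013946]
turn [-0.01  0.05 -3.26] /4 = [-0.004  0.011 -0.814]  shift [-11.5   13.55   0.36] /14 = [-0.821  0.968  0.026]
```

Emit:
carry_out:
  commands:
    - [0.4, 0, 0, 0, 0, 0, -0.81]
    - [0.4, 0, 0, 0, 0, 0, -0.81]
    - [0.4, 0, 0, 0, 0, 0, -0.82]
    - [0.4, 0, 0, 0, 0, 0, -0.82]
    - [0.4, -0.5, 0.6, 0, 0, 0, 0]
    - [0.4, -0.84, 1, 0, 0, 0, 0]
    - [0.4, -0.84, 1, 0, 0, 0, 0]
    - [0.4, -0.84, 1, 0, 0, 0, 0]

```text
clock: 58.3
position: [0.4573, -0.1618, 0.1653]
ee_rot: [0.231, -3.132, -0.001]
force: [1.1, 0.1, -1.8]
width: 0.605
gripper_force: 25.0
```

Emit:
carry_out:
  commands:
    - [0.4, -0.84, 1, 0, 0, 0, 0]
    - [0.4, -0.84, 1, 0, 0, 0, 0]
    - [0.4, -0.84, 1, 0, 0, 0, 0]
    - [0.4, -0.84, 1, 0, 0, 0, 0]
    - [0.4, -0.84, 1, 0, 0, 0, 0]
    - [0.4, -0.84, 1, 0, 0, 0, 0]
    - [0.4, -0.84, 1, 0, 0, 0, 0]
    - [0.4, -0.84, 1, 0, 0, 0, 0]

```text
clock: 59.1
position: [0.594, 0.0607, 0.165]
ee_rot: [0.232, -3.131, 0.0]
force: [-0.1, -0.4, -2.1]
width: 0.6
gripper_force: 25.0
```

Emit:
carry_out:
  commands:
    - [0.4, -0.84, 1, 0, 0, 0, 0]
    - [0.4, -0.8, 0.85, 0, 0, 0, 0]
    - [0.4, 0, 0, 0, 0, 0, 0]
    - [0.4, 0, 0, 0, 0, 0, 0]
    - [0.4, 0, 0, 0, 0, 0, 0]

```text
clock: 59.6
position: [0.6272, 0.11, 0.1653]
ee_rot: [0.23, -3.132, 0.001]
force: [-0.6, 0.1, -2.3]
width: 0.6
gripper_force: 25.0
```

```bash
python3 - <<'E'
from h import *
from cell import arm
s=arm.observe();print(s["position"],s["width"],s["gripper_force"],s["force"])
plan(s,.632,.1132,.0225,.1475)
E
```

```text
[0.62717139 0.1100459  0.1653268 ] 0.5997620505595381 24.999268054962158 [-0.57358275  0.12873482 -2.25502124]
turn [-0.01 -0.02 -0.01] /1 = [-0.007 -0.016 -0.007]  shift [-0.21  0.1   5.71] /6 = [-0.035  0.016  0.952]
```

Emit:
carry_out:
  commands:
    - [0.4, -0.16, 0.06, 1, 0, 0, 0]
    - [0.4, 0, 0, 1, 0, 0, 0]
    - [0.4, 0, 0, 1, 0, 0, 0]
    - [0.4, 0, 0, 1, 0, 0, 0]
    - [0.4, 0, 0, 0.8, 0, 0, 0]
    - [0.4, 0, 0, 0.5, 0, 0, 0]
    - [0.4, 0, 0, 0.2, 0, 0, 0]
    - [0.4, 0, 0, 0, 0, 0, 0]

```text
clock: 60.4
position: [0.6315, 0.1129, 0.0284]
ee_rot: [0.231, -3.133, 0.0]
force: [0.5, 0.1, -2.6]
width: 0.6
gripper_force: 25.0
```

Emit:
carry_out:
  commands:
    - [0.4, 0, 0, 0.08, 0, 0, 0]
    - [0.4, 0, 0, 0.05, 0, 0, 0]
    - [0.4, 0, 0, 0, 0, 0, 0]

```text
clock: 60.7
position: [0.6321, 0.1136, 0.0258]
ee_rot: [-0.232, 3.132, 0.0]
force: [0.6, 0.2, -2.8]
width: 0.601
gripper_force: 25.0
```

Emit:
carry_out:
  commands:
    - [0.4, 0, 0, 0.07, 0, 0, 0]
    - [0.4, 0, 0, 0.05, 0, 0, 0]
    - [0.4, 0, 0, 0, 0, 0, 0]

```text
clock: 61.0
position: [0.6319, 0.1136, 0.0228]
ee_rot: [-0.233, 3.133, 0.001]
force: [-1.9, -0.1, 3.5]
width: 0.603
gripper_force: 25.1
```

Emit:
carry_out:
  commands:
    - [0.4, 0, 0, 0.02, 0, 0, 0]
    - [0.4, 0, 0, 0.01, 0, 0, 0]
    - [0.4, 0, 0, 0, 0, 0, 0]

```text
clock: 61.3
position: [0.6319, 0.1136, 0.0227]
ee_rot: [-0.232, 3.132, 0.001]
force: [-3.8, 0.7, 12.3]
width: 0.6
gripper_force: 25.1
```

Release, rise, and clear to the right for a final check.

Emit:
carry_out:
  commands:
    - [0.65, 0, 0, -0.02, 0, 0, 0]
    - [0.7, 0, 0, 0, 0, 0, 0]
    - [0.71, 0, 0, 0, 0, 0, 0]
    - [0.71, 0, 0, -0.5, 0, 0, 0]
    - [0.71, 0, 0, -1, 0, 0, 0]
    - [0.71, 0, 0, -1, 0, 0, 0]
    - [0.71, 0, 0, -1, 0, 0, 0]
    - [0.71, 0, 0, -1, 0, 0, 0]

```text
clock: 62.1
position: [0.6315, 0.1141, 0.1361]
ee_rot: [0.233, -3.133, -0.001]
force: [-0.6, -0.4, -0.1]
width: 0.71
gripper_force: 0.0
```

Emit:
carry_out:
  commands:
    - [0.71, 0, 0, -1, 0, 0, 0]
    - [0.71, 0, 0, -1, 0, 0, 0]
    - [0.71, 0, -1, -1, 0, 0, 0]
    - [0.71, 0.5, -1, 0, 0, 0, 0]
    - [0.71, 0.5, -1, 0, 0, 0, 0]
    - [0.71, 0.5, -1, 0, 0, 0, 0]
    - [0.71, 0.5, -1, 0, 0, 0, 0]
    - [0.71, 0.5, -1, 0, 0, 0, 0]

```text
clock: 62.9
position: [0.5915, -0.0446, 0.2102]
ee_rot: [-0.233, 3.133, 0.001]
force: [0.3, 0.2, -0.4]
width: 0.709
gripper_force: 0.0
```

Emit:
carry_out:
  commands:
    - [0.71, 0.3, -1, 0, 0, 0, 0]
    - [0.71, 0.3, -1, 0, 0, 0, 0]
    - [0.71, 0.3, -1, 0, 0, 0, 0]
    - [0.71, 0.3, -1, 0, 0, 0, 0]
    - [0.71, 0.3, -1, 0, 0, 0, 0]
    - [0.71, 0, 0, 0, 0, 0, 0]
    - [0.71, 0, 0, 0, 0, 0, 0]

```text
clock: 63.6
position: [0.5733, -0.1733, 0.2099]
ee_rot: [-0.231, 3.133, 0.001]
force: [-0.4, 1.0, 0.3]
width: 0.712
gripper_force: 0.0
```

```bash
python3 look.py l4; python3 - <<'E'
from h import *
t=dict(np.load("t.npz"));h=cv2.cvtColor(t["pixels"],cv2.COLOR_RGB2HSV)
for n,X,z in(("S0",(.5327,.0987),.093),("S1",(.5196,.1879),.093),("S2",(.5062,.2764),.093),("L0",(.632,.1132),.051),("L1",(.6185,.2022),.051),("L2",(.6056,.2909),.051)):
    q=proj(t,[*X,z]).round().astype(int);k=8
    w=h[q[1]-k:q[1]+k+1,q[0]-k:q[0]+k+1]
    m=(w[...,2]<80) if n[0]=="S" else ((w[...,1]<40)&(w[...,2]>150))
    v,u=np.nonzero(m);print(n,q,m.sum(),(onplane(t,q[0]-k+u.mean(),q[1]-k+v.mean(),z)[:2]-X).round(4))
E
```

```text
[ 0.57330315 -0.1733175   0.20994942] 63.6
S0 [234 199] 104 [-0.0012  0.0001]
S1 [206 203] 106 [-0.0016 -0.0011]
S2 [178 208] 100 [-0.002  -0.0009]
L0 [230 169] 274 [0.0015 0.002 ]
L1 [203 174] 202 [ 0.0044 -0.002 ]
L2 [176 178] 270 [-0.0008  0.0007]
```

View pics/l4.png

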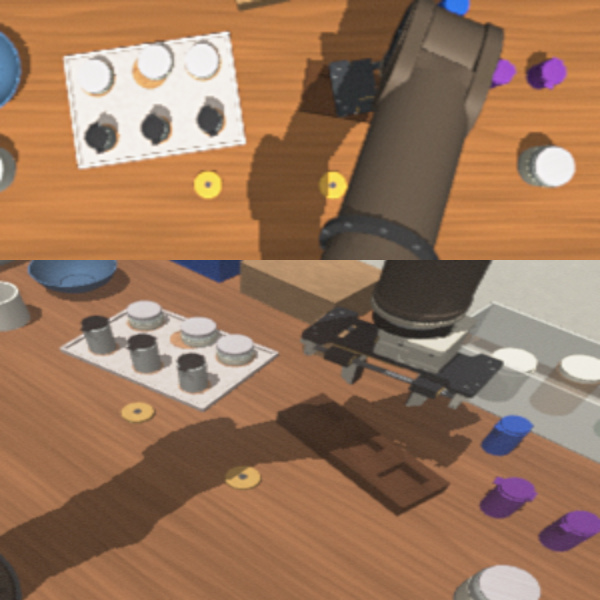

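The middle jar at (155,62) has been knocked aside. Its cork shows at (147,78). I'll measure where it is now and set it back.

```bash
python3 - <<'E'
from h import *
from cell import arm
t=dict(np.load("t.npz"));e=dict(np.load("s.npz"))
def circ(d,c,r,r0,r1):
    g=cv2.cvtColor(d["pixels"],cv2.COLOR_RGB2GRAY);x,y=int(c[0]-r),int(c[1]-r)
    g=cv2.resize(g[y:y+2*r,x:x+2*r],None,fx=6,fy=6,interpolation=cv2.INTER_CUBIC)
    k=cv2.HoughCircles(g,cv2.HOUGH_GRADIENT,1,300,param1=80,param2=12,minRadius=int(r0*6),maxRadius=int(r1*6))
    return None if k is None else (k[0,0,:2]/6+(x-.4,y-.4),k[0,0,2]/6)
for n,c in(("L0",(230.5,169.5)),("L1",(207.5,170.5)),("L2",(177,177.5))):
    k=circ(t,c,15,7.5,10);print(n,k,onplane(t,*k[0],.051).round(4))
    print("  depth",depthpt(t,*k[0]).round(4))
# where lid in side view: top-surface pixel by depth
s=arm.observe();X=onplane(t,*circ(t,(207.5,170.5),15,7.5,10)[0],.051);plan(s,X[0],X[1],.16,.1475);print(proj(e,X))
E
```

```text
L0 (array([230.85      , 169.51666698]), np.float32(8.033334)) [0.6314 0.1116 0.051 ]
  depth [0.6319 0.1119 0.0469]
L1 (array([206.68333302, 170.18333302]), np.float32(8.55)) [0.6295 0.1905 0.051 ]
  depth [0.6295 0.1905 0.051 ]
L2 (array([177.01666698, 177.35      ]), np.float32(7.9)) [0.6063 0.2872 0.051 ]
  depth [0.6063 0.2872 0.051 ]
turn [0.01 0.   0.02] /1 = [0.01  0.003 0.022]  shift [-4.34 14.01  1.99] /15 = [-0.289  0.934  0.132]
[228.89910593 158.14566887]
```

```bash
python3 - <<'E'
from h import *
from cell import arm
s=arm.observe();print(s["joints"].round(2))
plan(s,.6310,.1905,.17,.75)
E
```

```text
[-0.12  0.42  0.46  1.69 -0.21  1.08  2.12]
turn [ 0.01  0.01 -6.  ] /7 = [ 0.001  0.001 -0.858]  shift [-11.56   9.04   1.59] /12 = [-0.963  0.754  0.132]
```

Emit:
carry_out:
  commands:
    - [0.8, -0.31, 1, 0, 0, 0, -0.3]
    - [0.8, 0, 0, 0, 0, 0, -0.7]
    - [0.8, 0, 0, 0, 0, 0, 0]

```text
clock: 64.0
position: [0.5778, -0.1452, 0.2095]
ee_rot: [-0.396, 3.116, 0.001]
force: [-0.6, 0.4, 0.1]
width: 0.797
gripper_force: 0.0
```

```bash
python3 - <<'E'
from h import *
from cell import arm
s=arm.observe();print(s["position"],s["joints"].round(2))
plan(s,.6310,.1905,.17,.75)
plan(s,.6310,.1905,.17,-.75)
E
```

```text
[ 0.57780438 -0.14517349  0.20951901] [-0.14  0.42  0.43  1.7  -0.19  1.07  2.17]
turn [ 0.01  0.   -4.97] /5 = [ 0.002  0.001 -0.995]  shift [-10.71   8.37   1.58] /11 = [-0.974  0.761  0.144]
turn [ 1.000e-02 -0.000e+00  1.003e+01] /11 = [ 0.001 -0.     0.912]  shift [ 7.6  11.27  1.58] /12 = [0.633 0.94  0.132]
```

Emit:
carry_out:
  commands:
    - [0.8, -0.41, 0.96, 0, 0, 0, 0]
    - [0.8, -0.41, 0.96, 0, 0, 0, 0]
    - [0.8, -0.41, 0.96, 0, 0, 0, 0]
    - [0.8, -0.41, 0.96, 0, 0, 0, 0]
    - [0.8, -0.41, 0.96, 0, 0, 0, 0]
    - [0.8, -0.41, 0.96, 0, 0, 0, 0]
    - [0.8, -0.41, 0.96, 0, 0, 0, 0]
    - [0.8, -0.41, 0.96, 0, 0, 0, 0]

```text
clock: 64.8
position: [0.6097, 0.0601, 0.2096]
ee_rot: [-0.386, 3.118, 0.0]
force: [0.6, -0.2, 0.4]
width: 0.8
gripper_force: 0.0
```

Emit:
carry_out:
  commands:
    - [0.8, -0.41, 0.96, 0, 0, 0, 0]
    - [0.8, -0.41, 0.96, 0, 0, 0, 0]
    - [0.8, -0.41, 0.96, 0, 0, 0, 0]
    - [0.8, -0.41, 0.96, 0, 0, 0, 0]
    - [0.8, -0.43, 0.98, 0, 0, 0, 0]
    - [0.8, 0, 0, 0, 0, 0, -1]
    - [0.8, 0, 0, 0, 0, 0, -1]
    - [0.8, 0, 0, 0, 0, 0, -1]

```text
clock: 65.6
position: [0.6301, 0.1888, 0.2094]
ee_rot: [0.855, -3.023, 0.0]
force: [-0.3, -0.5, 0.4]
width: 0.8
gripper_force: 0.0
```

Emit:
carry_out:
  commands:
    - [0.8, 0, 0, 0, 0, 0, -1]
    - [0.8, 0, 0, 0, 0, 0, -1]
    - [0.8, 0, 0, 0, 0, 0, 0]
    - [0.8, 0, 0, 0, 0, 0, 0]

```text
clock: 66.0
position: [0.6302, 0.1884, 0.2095]
ee_rot: [1.142, -2.927, -0.0]
force: [-0.1, 0.4, 0.1]
width: 0.802
gripper_force: 0.0
```

```bash
python3 - <<'E'
from h import *
from cell import arm
d,s=wrist(arm);print(s["position"],s["joints"].round(2));cv2.imwrite("pics/w5.png",d["pixels"][...,::-1])
np.savez("w5.npz",**d)
t=arm.get_image("side");cv2.imwrite("pics/s5.png",cv2.resize(t["pixels"][120:240,140:300],None,fx=4,fy=4)[...,::-1])
plan(s,.6310,.1905,.0225,.75)
E
```

```text
[0.63023148 0.18836307 0.20953013] [-0.53  0.5   0.24  1.52 -0.13  1.13  2.05]
turn [ 0.   -0.   -0.06] /1 = [ 0.001 -0.    -0.058]  shift [-0.08  0.04  7.48] /8 = [-0.01   0.005  0.935]
```

View pics/w5.png

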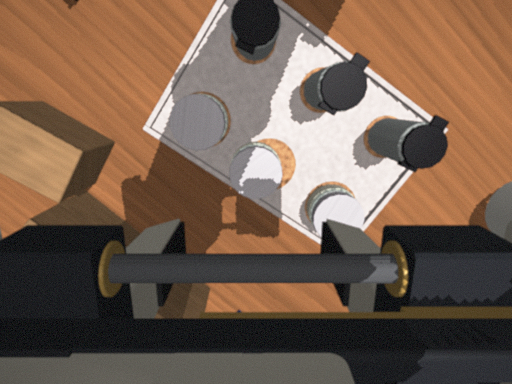

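```bash
python3 - <<'E'
from h import *
d=dict(np.load("w5.npz"))
for X in([.631,.1905,.051],[.632,.1136,.051],[.606,.2901,.051],[.5196,.1882,.093]):print(proj(d,X).round(1))
print(onplane(d,258,166,.051),depthpt(d,257,166))
E
```

```text
[255.  174.4]
[196.7 123.5]
[339.6 219.2]
[344.7  87.3]
[0.62246383 0.18678585 0.051     ] [0.62314739 0.18603136 0.05103486]
```

View pics/s5.png

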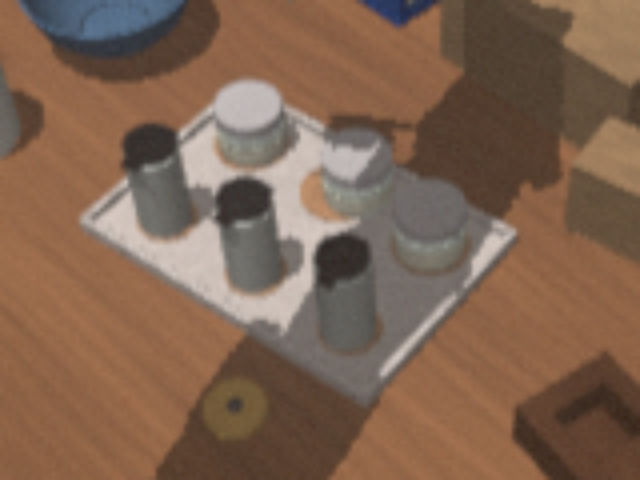

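The side crop shows all six upright, and the middle jar at (357,170) is off its cork toward the far rim. The diagonal grasp clears its neighbours, so I'll go down.

Emit:
carry_out:
  commands:
    - [0.78, 0, 0.05, 1, 0, 0, 0]
    - [0.78, 0, 0, 1, 0, 0, 0]
    - [0.78, 0, 0, 1, 0, 0, 0]
    - [0.78, 0, 0, 1, 0, 0, 0]
    - [0.78, 0, 0, 1, 0, 0, 0]
    - [0.78, 0, 0, 1, 0, 0, 0]
    - [0.78, 0, 0, 0.8, 0, 0, 0]
    - [0.78, 0, 0, 0.4, 0, 0, 0]

```text
clock: 66.9
position: [0.6284, 0.1891, 0.0275]
ee_rot: [1.145, -2.923, 0.0]
force: [-0.3, -0.2, 0.7]
width: 0.784
gripper_force: 0.0
```

Emit:
carry_out:
  commands:
    - [0.78, 0, 0, 0.15, 0, 0, 0]
    - [0.78, 0, 0, 0, 0, 0, 0]
    - [0.4, 0, 0, 0, 0, 0, 0]
    - [0.4, 0, 0, 0, 0, 0, 0]
    - [0.4, 0, 0, 0, 0, 0, 0]
    - [0.4, 0, 0, 0, 0, 0, 0]

```text
clock: 67.5
position: [0.6299, 0.1897, 0.0267]
ee_rot: [-1.147, 2.923, 0.001]
force: [-1.3, 1.4, 7.1]
width: 0.596
gripper_force: 25.0
```

Emit:
carry_out:
  commands:
    - [0.4, 0, 0, -0.3, 0, 0, 0]
    - [0.4, 0, 0, -0.4, 0, 0, 0]
    - [0.4, 0, 0, 0, 0, 0, 0]
    - [0.4, 0, 0, 0, 0, 0, 0]

```text
clock: 67.9
position: [0.6297, 0.1893, 0.0437]
ee_rot: [-1.148, 2.924, -0.0]
force: [0.1, 0.5, -1.8]
width: 0.598
gripper_force: 25.0
```

```bash
python3 - <<'E'
from h import *
from cell import arm
s=arm.observe();print(s["position"],s["width"],s["gripper_force"],s["force"])
plan(s,.6185,.2022,.04,.75)
E
```

```text
[0.62971167 0.18929498 0.04369116] 0.5978869425461278 24.99947190284729 [ 0.08456772  0.45342571 -1.8434979 ]
turn [-0.    0.01 -0.02] /1 = [-0.004  0.008 -0.019]  shift [-0.02  0.68  0.15] /1 = [-0.024  0.683  0.148]
```

Emit:
carry_out:
  commands:
    - [0.4, 0, 0.35, 0, 0, 0, 0]
    - [0.4, 0, 0.34, 0, 0, 0, 0]
    - [0.4, 0, 0, 0, 0, 0, 0]
    - [0.4, 0, 0, 0.3, 0, 0, 0]
    - [0.4, 0, 0, 0.2, 0, 0, 0]
    - [0.4, 0, 0, 0.1, 0, 0, 0]
    - [0.4, 0, 0, 0, 0, 0, 0]

```text
clock: 68.6
position: [0.6174, 0.2014, 0.0274]
ee_rot: [1.147, -2.923, 0.0]
force: [0.5, 0.7, -1.7]
width: 0.601
gripper_force: 25.0
```

Emit:
carry_out:
  commands:
    - [0.4, 0, 0, 0.06, 0, 0, 0]
    - [0.4, 0, 0, 0.04, 0, 0, 0]
    - [0.4, 0, 0, 0, 0, 0, 0]

```text
clock: 68.9
position: [0.618, 0.2017, 0.0267]
ee_rot: [-1.147, 2.924, 0.0]
force: [-3.1, -2.5, 7.0]
width: 0.599
gripper_force: 25.0
```

Landed. Release, rise, clear away and verify.

Emit:
carry_out:
  commands:
    - [0.65, 0, 0, -0.01, 0, 0, 0]
    - [0.7, 0, 0, 0, 0, 0, 0]
    - [0.71, 0, 0, 0, 0, 0, 0]
    - [0.71, 0, 0, -0.5, 0, 0, 0]
    - [0.71, 0, 0, -1, 0, 0, 0]
    - [0.71, 0, 0, -1, 0, 0, 0]
    - [0.71, 0, 0, -1, 0, 0, 0]
    - [0.71, 0, 0, -1, 0, 0, 0]

```text
clock: 69.7
position: [0.6178, 0.2019, 0.1405]
ee_rot: [-1.147, 2.924, 0.0]
force: [0.2, 0.5, 0.2]
width: 0.711
gripper_force: 0.0
```

Emit:
carry_out:
  commands:
    - [0.71, 0, 0, -1, 0, 0, 0]
    - [0.71, 0, 0, -1, 0, 0, 0]
    - [0.71, 0, 0, -1, 0, 0, 1]
    - [0.71, 0.6, -0.9, 0, 0, 0, 1]
    - [0.71, 0.6, -0.9, 0, 0, 0, 1]
    - [0.71, 0.6, -0.9, 0, 0, 0, 1]
    - [0.71, 0.6, -0.9, 0, 0, 0, 1]
    - [0.71, 0.4, -1, 0, 0, 0, 0]

```text
clock: 70.5
position: [0.604, 0.0673, 0.2144]
ee_rot: [-0.383, 3.118, 0.001]
force: [0.8, 0.2, 0.3]
width: 0.712
gripper_force: 0.0
```

Emit:
carry_out:
  commands:
    - [0.71, 0.4, -1, 0, 0, 0, 0]
    - [0.71, 0.4, -1, 0, 0, 0, 0]
    - [0.71, 0.4, -1, 0, 0, 0, 0]
    - [0.71, 0.4, -1, 0, 0, 0, 0]
    - [0.71, 0.4, -1, 0, 0, 0, 0]
    - [0.71, 0.4, -1, 0, 0, 0, 0]
    - [0.71, 0.4, -1, 0, 0, 0, 0]
    - [0.71, 0.4, -1, 0, 0, 0, 0]

```text
clock: 71.3
position: [0.5759, -0.1464, 0.2145]
ee_rot: [-0.389, 3.116, 0.0]
force: [-0.2, 1.2, 0.4]
width: 0.707
gripper_force: 0.0
```

Emit:
carry_out:
  commands:
    - [0.71, 0, -0.5, 0, 0, 0, 0]
    - [0.71, 0, 0, 0, 0, 0, 0]
    - [0.71, 0, 0, 0, 0, 0, 0]

```text
clock: 71.6
position: [0.5797, -0.1561, 0.2136]
ee_rot: [-0.39, 3.117, 0.001]
force: [0.4, 0.8, 0.5]
width: 0.712
gripper_force: 0.0
```

```bash
python3 look.py l6; python3 - <<'E'
from h import *
t=dict(np.load("t.npz"));h=cv2.cvtColor(t["pixels"],cv2.COLOR_RGB2HSV)
for n,X,z in(("S0",(.5327,.0987),.093),("S1",(.5196,.1879),.093),("S2",(.5062,.2764),.093),("L0",(.632,.1132),.051),("L1",(.6185,.2022),.051),("L2",(.6056,.2909),.051)):
    q=proj(t,[*X,z]);k=15;x,y=(q-k).astype(int);g=cv2.cvtColor(t["pixels"],cv2.COLOR_RGB2GRAY)[y:y+2*k,x:x+2*k]
    if n[0]=="L":
        g=cv2.resize(g,None,fx=6,fy=6,interpolation=cv2.INTER_CUBIC)
        c=cv2.HoughCircles(g,cv2.HOUGH_GRADIENT,1,300,param1=80,param2=12,minRadius=45,maxRadius=60)[0,0,:2]/6-.4
    else: v,u=np.nonzero(g<70);c=np.array([u.mean(),v.mean()])
    print(n,(onplane(t,*(c+(x,y)),z)[:2]-X).round(4),depthpt(t,*(c+(x,y)))[2].round(3))
E
```

```text
[ 0.57965456 -0.15609974  0.2135997 ] 71.6
S0 [0.0009 0.0023] 0.09
S1 [-0.0002 -0.0006] 0.088
S2 [-0.0004  0.0011] 0.089
L0 [-0.0006 -0.001 ] 0.044
L1 [-0.0038 -0.0036] 0.053
L2 [ 0.0007 -0.0026] 0.052
```

View pics/l6.png

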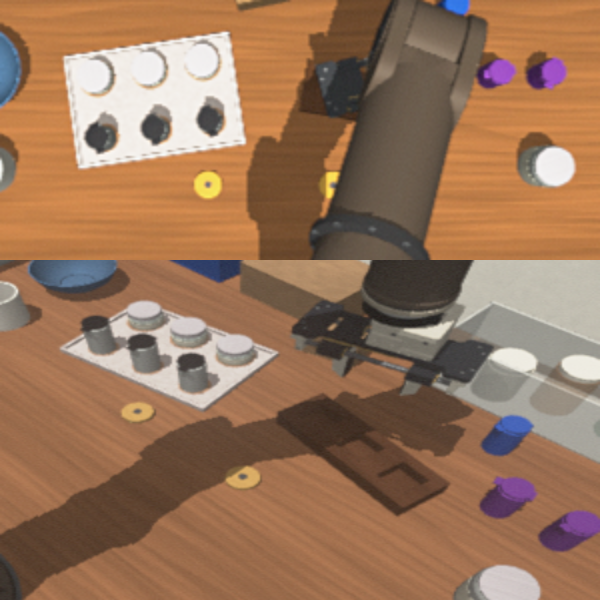

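All six stand centred on their rounds within about 5 mm, with the caps shut, the arm clear and the weights unmoved. I'm handing in.

```bash
python3 -c "
from cell import arm
print(arm.sign_off())"
```

```text
the job is handed in; nothing more can be done
None
```

I handed the job in at about 72 s: all three shakers (caps pressed shut before lifting) and all three jars stand upright on their cork rounds, within about 5 mm of centre by my last camera check; the middle jar was knocked aside during the run and I set it back. The sign-off gave no verdict.

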